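# Put the budgie's toys away through the sprung flaps of the toy bin

### The arm

A 7-joint arm with a two-finger parallel gripper is mounted at the origin on the work surface. World frame = base frame: x ahead of the robot, y to its left, z up, the work surface at z = 0. Lengths are in mm, angles in rad, forces in N, time in s.
With the tool pointing down it reaches from about 350 to 775 mm from the base axis. Payload 3.1 kg.
Tool frame: the origin (TCP) lies at the very end of the fingers, on their centre line; the grasp point (between the pads) lies 19 mm behind it; z points along the fingers, y is the direction in which the jaws open and shut (so a half turn about z gives the same grasp; the last joint's range is limited). The gripper opens to 85 mm and grips with 20 to 120 N. Pads are 22 mm wide; open, the fingers measure 114 mm over their backs; the gripper's body (76 mm by 85 mm) begins 54 mm behind the grasp point. The pads swing forward as they close: fully open they stand 13 mm farther back than shut.
Start: joints at [1.164, 0.311, 0.014, 1.512, -0.004, 1.319, -0.027], TCP at [196.253, -513.812, 231.304] pointing down, gripper open.
Joint ranges: [-2.7, 2.7], [-0.3, 1.91], [-1.27, 1.3], [0.12, 2.57], [-1.44, 4.58], [0.2, 2.03], [-3.05, 3.05]. Speed limits (rad/s): [2.79, 2.79, 3.14, 3.14, 3.14, 3.14, 3.14].

### API

Orientations are given as a unit quaternion [x, y, z, w].
In Python, from cell import state, vision, close_job gives the robot as it stands. The module is installed in compiled form; this text tells all that it offers.
- The arm moves only by the tool send_rows, never from a script. Its argument "deltas" is text: rows parted by semicolons, each of 7 numbers parted by spaces: the shift along the tool's x, y, z in mm, then the turn, a rotation vector about the tool's x, y, z in degrees, then the opening, from -1 (shut) to 1 (fully open), so that 0 is half open. In form: x y z wx wy wz fingers; .... A call has 1 to 10 rows; each row shifts and turns the pose as measured when the row begins, along the tool's axes as they then stand; what a row does not reach is not made up. A row lasts 1/8 s, in which the tool goes at most 62.5 mm and 10.7 degrees, less where a joint would pass 70% of its speed; a pose out of reach is approached as far as the arm can. A call with a gripper value outside its range is refused whole. The fingers move at their own pace and stop on an object; "force" is the grip in N (left out, the last holds). Time passes only in rows, so rows that do not move let the fingers close. It gives the time, the measured TCP pose, the force and the opening at its end, in the units of the state.
- state(): the state, without advancing time (a new reading comes with each control period).
- vision.camera(name): name is "scene" or "top" or "wrist"; returns the picture (400x640x3 uint8, red, green, blue); there is no depth.
- vision.camera_model(name): a dict with "fovy" (degrees; the focal length in pixels is half the picture's height over the tangent of half this angle, whatever the lens; pixels are square), "cx", "cy" (the principal point, pixels), "R" (3x3) and "t" (3): a world point X has camera coordinates R X + t. Camera axes: x right, y down, z forward; pixel columns grow to the right and rows downward; lengths in mm; the calibration is good to about 2 mm. A picture is of the moment at which its call begins: read the wrist's pose just before it. camera_model takes no time and is no camera call; for the wrist camera it gives the pose at the moment of the call.
- close_job(): hands the job in, once; it reports no verdict.
The state is a dict: "t": time; "q": joint angles; "joint_vel": joint speeds; "joint_efforts": joint torques, N m; "eef_pos": TCP position; "tcp_rot": TCP orientation; "ft_force": force on the tool from outside, world axes, zero at the start; "ft_torque": the same for the moment, N m; "gripper_width": finger opening in mm.
Only numpy, scipy, OpenCV 4.12 (cv2) and the standard library are available. Lean on these libraries where they do the work, as an engineer would, in place of code of your own. Each camera call takes 0.05 s, during which the arm holds its last target.

### The job

Put the budgie's toys away for the night: first lift the little wooden ladder off the lid of the toy bin and lay it flat lengthwise on the cork mat. Push every toy that is out on the table (chew ring, perch, mineral block, bead bar, mirror) down through the sprung flaps so that they close again behind it, and then lay the ladder back across the middle of the closed flaps, square to their seam, and let go. Leave the jar and the spoon where they are.

Things in the scene. Friction and masses are not known exactly. Their poses are not given: they have to be found in the camera images.
- bin: Toy bin, fixed: translucent tub 190 x 200 mm with a flat white lid 200 mm (bin x) by 210 mm (bin y), lid top 190 mm above the table, inner floor 6 mm up. Origin: centre of its underside, z up. An opening in the middle of the lid, 150 mm (bin x) by 140 mm (bin y), is filled by two grey flaps that meet in a seam along bin x. Its place and yaw vary.
- hatch (a point): Centre of the opening, at the height of the lid's top (190 mm above the table); axes as the bin's. A toy held over the middle, its length along bin x (along the seam), and pushed down parts both flaps; let go with the fingertips about 60 mm below the lid's top and it falls clear of the flaps.
- flap_l (a joint): Left flap, hinged along the opening's +y edge, 69 mm from hinge to seam, its top 3 mm below the lid's top. Slippery plastic. Value in rad: 0 shut (level), grows as it swings down into the bin, at most 1.5. A spring shuts it (0.06 N m at 0, 0.11 N m at 1.5): a toy laid on it does not open it; pushing one through takes 3 to 10 N.
- flap_r (a joint): Right flap, the mirror image of the left one, hinged along the opening's -y edge; 0 shut, grows as it swings down.
- ladder: Small wooden toy ladder, 220 x 50 x 16 mm (long along its x, rungs along y), two rails 10 mm wide and five round rungs; 90 g. Origin: centre of its underside. At the start it lies across the lid over both flaps, its length along bin y. It can be gripped from above across its 50 mm width.
- mat: Flat cork mat stuck to the table, 260 mm (its x) by 90 mm (its y), 4 mm thick, towards the far edge. Origin: centre of its underside.
- chew_ring: TOY (may be absent). Green silicone chew ring, lying flat: 60 mm outside, 32 mm hole, 16 mm high, stiff. Origin: centre of its underside, z up through the hole.
- perch: TOY (may be absent). Wooden perch: a rod 20 mm thick and 72 mm long free length along x between two square end blocks 32 x 32 mm; 100 mm long in all. Origin: centre of its underside; rod axis 16 mm above it.
- mineral_block: TOY (may be absent). Off-white mineral block 80 x 44 x 30 mm, long along x. Origin: centre of its underside.
- bead_bar: TOY (may be absent). Three square beads 26 x 30 x 30 mm (two cork, a dark wooden one in the middle) in a row on a stick along x, 96 mm long in all, gaps of 8 mm between them. Origin: centre of its underside.
- mirror: TOY (may be absent). Flat toy mirror in a dark wooden frame, 76 x 44 x 14 mm, long along x. Origin: centre of its underside.
- jar: Bystander, leave alone: closed glass jar with a steel lid, 66 mm across, 105 mm high, upright among the toys. Origin: centre of its underside.
- spoon: Bystander, leave alone: stainless steel spoon 170 mm long, lying to the right of the toys. Origin: about its middle, on the table.
Not all that is in view belongs to the job. What is shaped like the mineral_block but purple is not meant.

How it is judged (in metres and radians):
On the way, in this order (a step that is already met when the one before it is completed fails the run):
1. the ladder lies flat on the cork mat, released (centres within 45 mm, lengths within 0.35 rad) (horizontal distance between ladder and mat below 0.045 m and angle between the x axis of ladder and the x axis of mat, either way round below 0.35 rad and height (world z) of ladder below 0.03 m and linear speed of ladder below 0.02 m/s and contact force between the fingers and ladder below 0.3 N), for 0.2 s.
2. every toy that is present lies in the bin and both flaps have closed (x of chew_ring in the frame of bin between -0.095 and 0.095 m and y of chew_ring in the frame of bin between -0.1 and 0.1 m and z of each of chew_ring, perch, mineral_block, bead_bar, mirror in the frame of bin below 0.135 m and x of perch in the frame of bin between -0.095 and 0.095 m and y of perch in the frame of bin between -0.1 and 0.1 m and x of mineral_block in the frame of bin between -0.095 and 0.095 m and y of mineral_block in the frame of bin between -0.1 and 0.1 m and x of bead_bar in the frame of bin between -0.095 and 0.095 m and y of bead_bar in the frame of bin between -0.1 and 0.1 m and x of mirror in the frame of bin between -0.095 and 0.095 m and y of mirror in the frame of bin between -0.1 and 0.1 m and value of joint each of flap_l, flap_r below 0.1 rad), for 0.2 s.
3. the ladder lies flat across the lid over both flaps, released (horizontal distance between ladder and hatch below 0.035 m and angle between the x axis of ladder and the y axis of bin, either way round below 0.3 rad and angle between the z axis of ladder and the z axis of bin, either way round below 0.1 rad and z of ladder in the frame of hatch between -0.006 and 0.025 m and linear speed of ladder below 0.02 m/s and contact force between the fingers and ladder below 0.3 N), for 0.2 s.
At the end, for the whole second after the job is handed in: Every toy present lies in the bin below the flaps, both flaps are shut (under 0.1 rad), and the ladder lies flat, still and released across the lid: centre within 35 mm of the hatch centre, length within 0.3 rad of bin y (all of step 2 and all of step 3); the robot touches nothing.
It fails at once if the jar is knocked over or pushed away (distance of jar from where it was at the start of the episode above 0.08 m or angle between jar's own z axis and vertical above 0.6 rad).
It fails at once if the spoon is knocked over or pushed away (distance of spoon from where it was at the start of the episode above 0.08 m).
Of chew_ring, perch, mineral_block, bead_bar, mirror only 3 to 5 are there at a start; the rules pass over those that are not, and their reading is None.
At some moment in a run one of chew_ring, perch, mineral_block, bead_bar, mirror may be knocked a few centimetres aside while the robot is not near it.
Once in a run the grip may slacken for a moment while it holds something.
It also fails if it takes over 210 s, if anything falls off the work surface, if the arm or the gripper's body presses on something with over 40 N, if the wrist force passes 120 N, or if a joint passes its speed limit or range.

## Working session

There is one attempt and no reset: what is moved stays moved. The work goes in short steps, Python scripts to look and compute and a tool call to move; the robot and the scene stay as the last step left them, time stands still between calls to the robot, and variables do not carry over. Pictures are saved under pics/ and viewed, and the job is handed in when it is done.

Besides the shell and the picture viewer there is one more tool, called as name(argument=value, ...) on one line, values as JSON. send_rows: Moves the arm, as the interface text tells. Its arguments: {"type":"object","properties":{"deltas":{"type":"string"},"force":{"type":"number"}},"required":["deltas"]}

```bash
mkdir -p pics; ls; cat > h.py <<'E'
import numpy as np, cv2
from cell import state, vision
def snap(n,f):
    m=vision.camera_model(n); im=np.array(vision.camera(n)); cv2.imwrite('pics/'+f+'.png',im[:,:,::-1]); np.savez('pics/'+f+'.npz',im=im,**{k:np.array(v) for k,v in m.items()}); return im,m
def load(f):
    d=np.load('pics/'+f+'.npz'); return d['im'],d
def K(m):
    f=200/np.tan(np.radians(float(m['fovy'])/2)); return np.array([[f,0,float(m['cx'])],[0,f,float(m['cy'])],[0,0,1]])
def px2w(m,uv,z):
    R=np.array(m['R']);t=np.array(m['t']).ravel()
    uv=np.atleast_2d(uv).astype(float); d=np.linalg.solve(K(m),np.c_[uv,np.ones(len(uv))].T); D=(R.T@d).T; C=-R.T@t
    s=(z-C[2])/D[:,2]; return C+D*s[:,None]
def w2px(m,X):
    R=np.array(m['R']);t=np.array(m['t']).ravel()
    c=(R@np.atleast_2d(X).astype(float).T).T+t; p=(K(m)@c.T).T; return p[:,:2]/p[:,2:]
E
python3 - <<'E'
from h import *
s=state();print(s)
for n in('scene','top','wrist'):
    im,m=snap(n,n+'0');print(n,m)
E
```

```text
pics
{'t': 0.0, 'q': array([ 1.16429333,  0.3117204 ,  0.01394364,  1.51307001, -0.00438306,
        1.31921253, -0.0272267 ]), 'joint_vel': array([-3.67164134e-05, -8.35613719e-05, -5.82188267e-05, -1.63934985e-03,
       -2.75012725e-03,  1.67976097e-04,  4.75678646e-04]), 'joint_efforts': array([-2.85281048e-04, -3.79914844e+01,  1.45665882e-01, -2.30590689e+01,
        1.21742996e-02,  1.37262273e-02, -1.19874781e-05]), 'eef_pos': array([ 195.98540084, -513.10324915,  230.21864234]), 'tcp_rot': array([ 9.83401123e-01,  1.81440944e-01, -2.64210320e-04, -1.16018409e-03]), 'ft_force': array([-1.13545672, -0.66965427, -0.71188343]), 'ft_torque': array([0.01791086, 0.01296288, 0.01587691]), 'gripper_width': 85.4201875557922}
scene {'fovy': 43.399357530161566, 'cx': 323.2054184913215, 'cy': 201.04381893929892, 'R': array([[-0.70238539,  0.71174857, -0.00829022],
       [ 0.51305289,  0.49816177, -0.69900757],
       [-0.49338777, -0.49522603, -0.71506621]]), 't': array([ 424.84486735, -230.6235288 , 1589.31477334])}
top {'fovy': 42.63474627646172, 'cx': 323.78708228264503, 'cy': 196.84555721877135, 'R': array([[-0.02625598, -0.99962987,  0.00712395],
       [-0.98784187,  0.0248527 , -0.15346261],
       [ 0.15322876, -0.01106664, -0.98812877]]), 't': array([  -9.19028869,  633.16576856, 1358.02179043])}
wrist {'fovy': 60.17778987867774, 'cx': 326.9563957025105, 'cy': 198.79522279019324, 'R': array([[ 0.35784912, -0.9337752 , -0.00280679],
       [-0.8934946 , -0.34328272,  0.28952438],
       [-0.27131421, -0.10109819, -0.95716652]]), 't': array([-548.26404984,  -37.69105646,  379.12865797])}
```

View pics/top0.png

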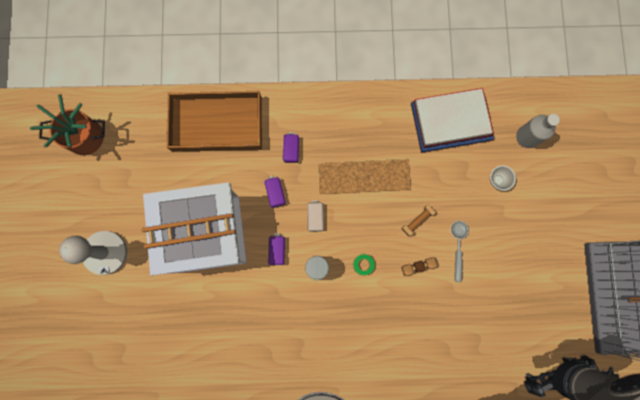

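View pics/scene0.png

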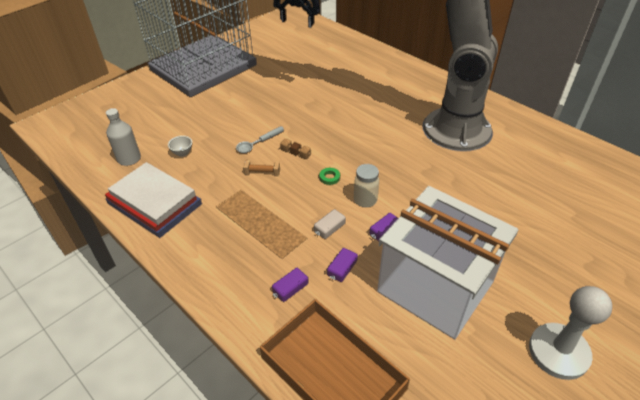

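The top view shows the ladder on the lid at about (190,232), the mat (364,176), block (315,216), perch (419,221), ring (364,265), bead bar (419,267), jar (318,267) and spoon (459,250). There are three purple decoys, and I see no mirror so far. Next I'll enlarge it.

```bash
python3 - <<'E'
from h import *
im,m=load('top0')
a=im[150:290,260:480]; cv2.imwrite('pics/c1.png',cv2.resize(a,None,fx=3.6,fy=3.6,interpolation=cv2.INTER_CUBIC)[:,:,::-1])
a=im[170:290,130:260]; cv2.imwrite('pics/c2.png',cv2.resize(a,None,fx=5,fy=5,interpolation=cv2.INTER_CUBIC)[:,:,::-1])
E
```

```text
(no output)
```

View pics/c1.png

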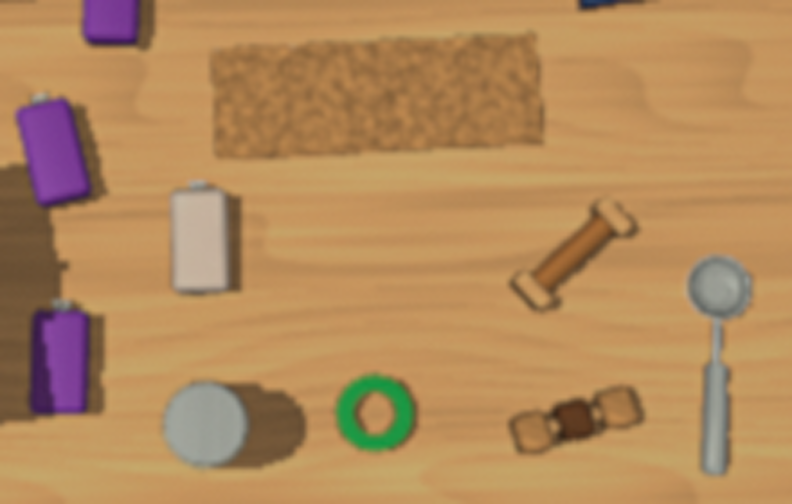

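View pics/c2.png

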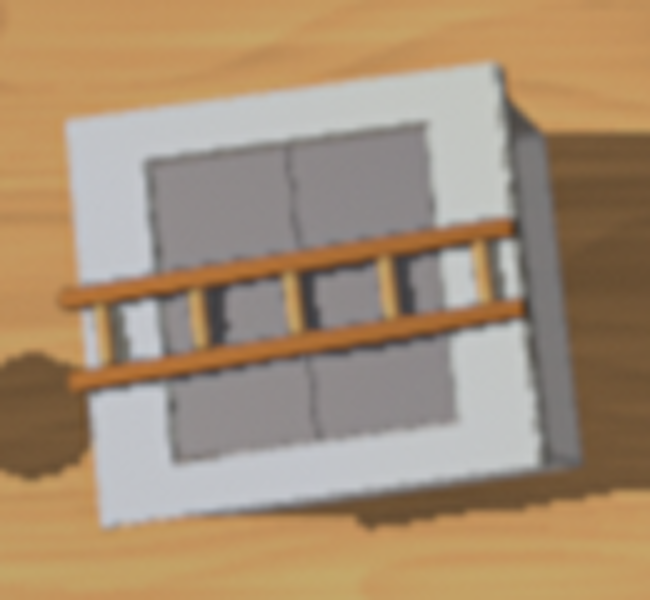

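```bash
cat > m1.py <<'E'
from h import *
im,m=load('top0')
c1=lambda p:(np.array(p,float)+.5)/3.6-.5+[260,150]
c2=lambda p:(np.array(p,float)+.5)/5-.5+[130,170]
def show(n,P): 
    P=np.array(P); print(n,'ctr',P.mean(0).round(1)[:2]); 
    for i in range(len(P)):
        d=P[(i+1)%len(P)]-P[i]; print('   ',P[i].round(1),'len',np.linalg.norm(d).round(1),'ang',np.degrees(np.arctan2(d[1],d[0])).round(1))
show('lid',px2w(m,c2([(68,120),(498,64),(542,465),(102,525)]),190))
show('open',px2w(m,c2([(148,158),(425,123),(457,420),(173,462)]),190))
show('ladder',px2w(m,c2([(60,298),(514,227),(523,309),(74,382)]),206))
show('mat',px2w(m,c1([(211,49),(535,33),(544,143),(215,158)]),4))
show('block',px2w(m,c1([(171,188),(228,188),(228,293),(173,292)]),30))
show('perch blk top ends',px2w(m,c1([(599,200),(635,232),(550,308),(515,277)]),32))
show('bead',px2w(m,c1([(510,420),(632,388),(643,420),(520,453)]),30))
show('ring',px2w(m,c1([(337,413),(377,375),(415,413),(377,451)]),12))
show('jar',px2w(m,c1([(163,424),(205,382),(247,424),(205,467)]),105))
show('spoon',px2w(m,c1([(718,257),(714,473)]),5))
E
python3 m1.py
```

```text
lid ctr [542.7 304. ]
    [630.1 420.5 190. ] len 212.6 ang -83.9
    [652.9 209.1 190. ] len 198.7 ang -173.8
    [455.4 187.5 190. ] len 212.5 ang 96.2
    [432.2 398.8 190. ] len 199.1 ang 6.3
open ctr [543.5 304.9]
    [610.2 380.8 190. ] len 136.5 ang -84.1
    [624.2 245.  190. ] len 147.0 ang -173.6
    [478.1 228.6 190. ] len 137.8 ang 96.9
    [461.4 365.3 190. ] len 149.5 ang 5.9
ladder ctr [535.  304.4]
    [540.7 416.4 206. ] len 219.9 ang -82.5
    [569.5 198.4 206. ] len 40.1 ang -173.7
    [529.7 194.1 206. ] len 216.6 ang 97.8
    [500.1 408.6 206. ] len 41.3 ang 10.9
mat ctr [ 696.5 -142.8]
    [737.4 -12.7   4. ] len 258.6 ang -88.5
    [ 744.  -271.2    4. ] len 89.1 ang -178.4
    [ 655.  -273.8    4. ] len 260.2 ang 91.2
    [649.5 -13.7   4. ] len 87.9 ang 0.6
block ctr [ 5.818e+02 -5.000e-01]
    [622.7  20.9  30. ] len 44.0 ang -91.4
    [621.6 -23.   30. ] len 81.2 ang 178.5
    [540.5 -20.9  30. ] len 42.1 ang 87.5
    [542.3  21.1  30. ] len 80.4 ang -0.1
perch blk top ends ctr [ 563.4 -287.8]
    [ 604.8 -308.7   32. ] len 36.6 ang -134.1
    [ 579.2 -335.    32. ] len 88.9 ang 129.6
    [ 522.5 -266.5   32. ] len 35.4 ang 46.3
    [ 546.9 -240.9   32. ] len 89.1 ang -49.5
bead ctr [ 437.2 -282.4]
    [ 438.6 -232.1   30. ] len 96.5 ang -77.0
    [ 460.3 -326.1   30. ] len 25.3 ang -164.1
    [ 436. -333.   30.] len 97.2 ang 103.2
    [ 413.7 -238.4   30. ] len 25.7 ang 14.3
ring ctr [ 447.  -132.6]
    [ 447.7 -102.3   12. ] len 42.5 ang -48.5
    [ 475.9 -134.1   12. ] len 40.9 ang -136.7
    [ 446.1 -162.2   12. ] len 41.3 ang 132.8
    [ 418.1 -131.9   12. ] len 41.9 ang 45.0
jar ctr [440.2  -1.4]
    [441.2  28.6 105. ] len 42.4 ang -46.6
    [470.3  -2.1 105. ] len 42.5 ang -136.3
    [439.6 -31.5 105. ] len 42.7 ang 133.9
    [410.   -0.7 105. ] len 42.8 ang 43.2
spoon ctr [ 477.8 -398. ]
    [ 561.  -405.1    5. ] len 167.1 ang 175.1
    [ 394.6 -390.9    5. ] len 167.1 ang -4.9
```

View pics/wrist0.png

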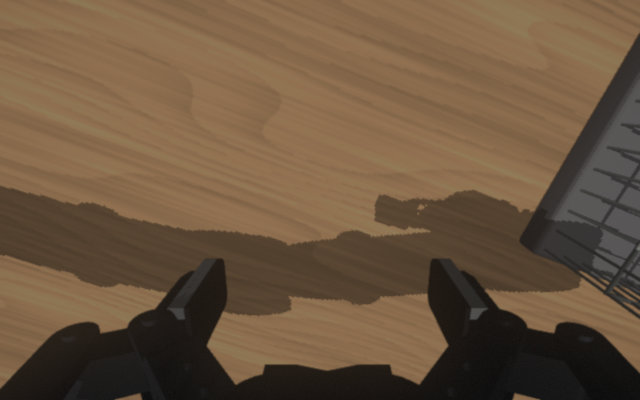

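```bash
cat > p.py <<'E'
import sys
from h import *
from scipy.spatial.transform import Rotation as R, Slerp
def plan(xyz,yaw,n,grip,vmax=60):
    s=state(); p0=np.array(s['eef_pos']); r0=R.from_quat(s['tcp_rot'])
    print('now',p0.round(1),'yaw',round(np.degrees(np.arctan2(r0.as_matrix()[1,0],r0.as_matrix()[0,0])),1),'w',round(s['gripper_width'],1),'t',round(s['t'],1),'f',np.round(s['ft_force'],1))
    if yaw is None: r1=R.from_euler('z',np.arctan2(r0.as_matrix()[1,0],r0.as_matrix()[0,0]))*R.from_euler('x',180,degrees=True)
    else: r1=R.from_euler('z',yaw,degrees=True)*R.from_euler('x',180,degrees=True)
    xyz=np.array(xyz,float)
    if n==0: n=max(1,int(np.ceil(max(np.linalg.norm(xyz-p0)/vmax,np.degrees((r0.inv()*r1).magnitude())/9))))
    sl=Slerp([0,1],R.concatenate([r0,r1])); rows=[]; a=r0; p=p0
    for i in range(n):
        b=sl((i+1)/n); q=p0+(xyz-p0)*(i+1)/n
        d=a.inv().apply(q-p); w=np.degrees((a.inv()*b).as_rotvec())
        d=d.round(0 if n>1 else 1)+0.; w=w.round(1)+0.
        rows.append(' '.join('%g'%v for v in [*d,*w,grip])); p=p+a.apply(d); a=a*R.from_rotvec(w,degrees=True)
    for k in range(0,n,10): print('; '.join(rows[k:k+10]))
if __name__=='__main__':
    a=sys.argv; y=None if a[4]=='-' else float(a[4])
    plan([float(v) for v in a[1:4]],y,int(a[5]),float(a[6]))
E
python3 p.py 535 304 300 97.5 20 1
```

```text
now [ 196.  -513.3  230.5] yaw 20.9 w 85.5 t 0.1 f [ 0.4  0.2 -0.5]
30 -32 -3 0 0 -3.8 1; 33 -30 -4 0 0 -3.9 1; 34 -28 -3 0 0 -3.8 1; 37 -25 -4 0 0 -3.8 1; 37 -23 -3 0 0 -3.8 1; 40 -21 -4 0 0 -3.9 1; 40 -17 -3 0 0 -3.8 1; 42 -15 -3 0 0 -3.8 1; 42 -13 -4 0 0 -3.9 1; 44 -9 -3 0 0 -3.8 1
43 -6 -4 0 0 -3.8 1; 45 -4 -3 0 -0.1 -3.9 1; 44 0 -4 0 0 -3.8 1; 44 2 -3 -0.1 0 -3.8 1; 44 6 -4 0 0 -3.8 1; 43 8 -3 0 0 -3.9 1; 43 11 -4 0 0 -3.8 1; 42 14 -3 0 0 -3.8 1; 41 17 -3 0 0 -3.9 1; 40 20 -4 0 0 -3.8 1
```

send_rows(deltas="30 -32 -3 0 0 -3.8 1; 33 -30 -4 0 0 -3.9 1; 34 -28 -3 0 0 -3.8 1; 37 -25 -4 0 0 -3.8 1; 37 -23 -3 0 0 -3.8 1; 40 -21 -4 0 0 -3.9 1; 40 -17 -3 0 0 -3.8 1; 42 -15 -3 0 0 -3.8 1; 42 -13 -4 0 0 -3.9 1; 44 -9 -3 0 0 -3.8 1", force=40)

```text
t: 1.4
eef_pos: [364.0, -92.3, 262.6]
tcp_rot: [0.866, 0.5, -0.001, -0.002]
ft_force: [0.1, -0.4, -0.1]
gripper_width: 85.2
```

```bash
python3 p.py 535 304 300 97.5 12 1
```

```text
now [364.  -92.3 262.6] yaw 60.0 w 85.2 t 1.4 f [ 0.1 -0.4 -0.1]
36 -4 -3 0 0 -3.1 1; 36 -3 -3 0 0 -3.2 1; 36 0 -3 -0.1 0 -3.1 1; 35 2 -3 0 0 -3.1 1; 36 4 -3 0 -0.1 -3.1 1; 36 5 -3 0 0 -3.2 1; 35 8 -4 -0.1 0 -3.1 1; 35 9 -3 0 0 -3.1 1; 34 11 -3 0 0 -3.2 1; 33 13 -3 0 0 -3.1 1
33 15 -3 -0.1 0 -3.1 1; 32 17 -3 0 0 -3.1 1
```

Tracking is good, so I'll go on.

send_rows(deltas="40 -4 -3 0 0 -3.4 1; 40 -3 -3 0 0 -3.6 1; 40 0 -3 0 0 -3.4 1; 39 2 -3 0 0 -3.4 1; 39 4 -3 0 0 -3.4 1; 38 6 -4 0 0 -3.4 1; 38 9 -4 0 0 -3.4 1; 38 11 -4 0 0 -3.4 1; 37 13 -4 0 0 -3.4 1; 36 15 -4 0 0 -3.4 1")

```text
t: 2.65
eef_pos: [514.5, 283.0, 295.9]
tcp_rot: [0.675, 0.738, -0.003, -0.002]
ft_force: [0.3, -0.8, 1.1]
gripper_width: 85.4
```

```bash
python3 p.py 535 304 260 97.5 3 1
```

```text
now [514.5 283.  295.9] yaw 95.1 w 85.4 t 2.6 f [ 0.3 -0.8  1.1]
6 8 12 -0.1 0 -0.8 1; 7 7 12 -0.2 0 -0.8 1; 6 8 12 -0.1 0 -0.8 1
```

send_rows(deltas="6 8 12 -0.1 0 -0.8 1; 7 7 12 -0.2 0 -0.8 1; 6 8 12 -0.1 0 -0.8 1")

```text
t: 3.02
eef_pos: [535.6, 306.5, 257.1]
tcp_rot: [0.658, 0.753, -0.001, -0.0]
ft_force: [0.3, -0.0, 0.2]
gripper_width: 85.2
```

```bash
python3 p.py 535 304 192 97.5 5 1; python3 -c "
from h import *
im,m=snap('wrist','w1')
print(w2px(m,[[535,304,206],[543.2,304.5,187]]))"
```

```text
now [535.6 306.5 257.1] yaw 97.7 w 85.2 t 3.0 f [ 0.3 -0.   0.2]
0 0 13 0 0 0 1; -1 0 13 0 0 0.1 1; 0 -1 13 0 0 0 1; -1 0 13 -0.1 0 0.1 1; 0 0 13 0 0 0 1
[[324.74885506 228.17577246]
 [337.49500973 218.26229481]]
```

View pics/w1.png

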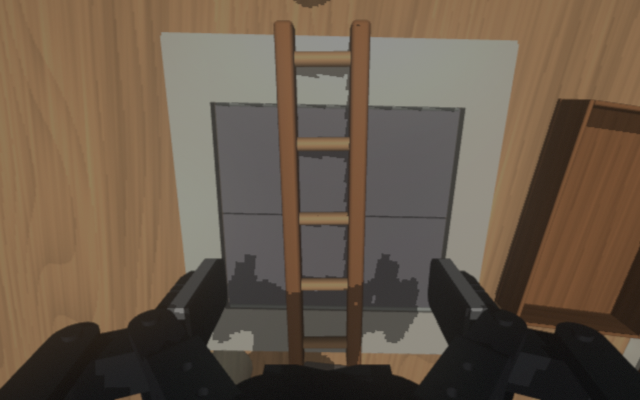

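The wrist view shows the ladder rails at x≈288 and 358 with the centre rung at (324,218). The seam is at row 216, as predicted. I'll descend and grip.

send_rows(deltas="0 0 13 0 0 0 1; -1 0 13 0 0 0.1 1; 0 -1 13 0 0 0 1; -1 0 13 0 0 0.1 1; 0 0 12 0 0 0 1; 0 0 1 0 0 0 1; 0 0 0 0 0 0 -1; 0 0 0 0 0 0 -1; 0 0 0 0 0 0 -1; 0 0 0 0 0 0 -1", force=40)

```text
t: 4.32
eef_pos: [535.4, 301.4, 186.0]
tcp_rot: [0.66, 0.751, -0.002, 0.0]
ft_force: [0.1, -0.5, -0.6]
gripper_width: 49.3
```

send_rows(deltas="0 0 -15 0 0 0 -1; 0 0 -20 0 0 0 -1; 0 0 -20 0 0 0 -1; 0 0 -20 0 0 0 -1")

```text
t: 4.82
eef_pos: [535.0, 301.1, 264.2]
tcp_rot: [0.66, 0.751, -0.003, -0.0]
ft_force: [0.3, 0.2, -0.9]
gripper_width: 49.2
```

```bash
python3 p.py 696 -143 150 91.3 14 -1; python3 -c "
from h import *
im,m=snap('wrist','w2')"
```

```text
now [535.  301.1 264.2] yaw 97.4 w 49.2 t 4.8 f [ 0.3  0.2 -0.9]
-33 7 8 0 0 0.4 -1; -33 8 8 0 0 0.5 -1; -33 8 9 -0.1 0 0.4 -1; -32 8 8 0 0.1 0.4 -1; -33 8 8 0 0 0.5 -1; -33 9 8 0 0 0.4 -1; -32 9 9 0 0 0.4 -1; -33 9 8 0 0 0.5 -1; -32 9 8 -0.1 0 0.4 -1; -32 10 8 0 0.1 0.4 -1
-33 10 8 0 0 0.5 -1; -32 10 9 0 0 0.4 -1; -32 10 8 0 0 0.4 -1; -32 10 8 0 0 0.5 -1
```

View pics/w2.png

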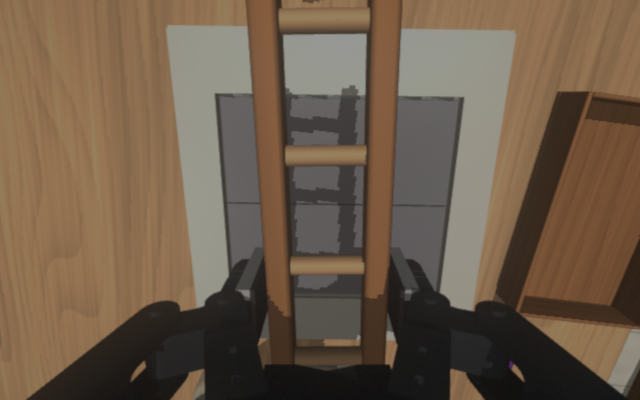

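send_rows(deltas="-20 5 4 0 0 0.3 -1; -33 8 6 0 0 0.5 -1; -33 8 7 0 0 0.4 -1; -34 8 8 0 0 0.4 -1; -35 8 8 0 0 0.5 -1; -35 9 8 0 0 0.4 -1; -34 9 9 0 0 0.4 -1; -35 9 8 0 0 0.5 -1; -34 9 8 0 0 0.4 -1; -34 10 8 0 0 0.4 -1")

```text
t: 6.12
eef_pos: [649.1, -43.3, 184.4]
tcp_rot: [0.692, 0.722, -0.007, 0.001]
ft_force: [-0.5, 0.8, -2.2]
gripper_width: 48.9
```

```bash
python3 p.py 696 -143 80 91.3 6 -1
```

```text
now [649.1 -43.3 184.4] yaw 92.5 w 48.9 t 6.1 f [-0.5  0.8 -2.2]
-17 7 18 -0.1 0.1 0.2 -1; -16 8 17 -0.1 0.1 0.2 -1; -17 7 18 -0.1 0.1 0.2 -1; -17 7 17 -0.1 0.2 0.2 -1; -17 8 17 0 0.1 0.2 -1; -17 7 18 -0.1 0.1 0.2 -1
```

send_rows(deltas="-17 7 18 -0.1 0.1 0.2 -1; -16 8 17 -0.1 0.1 0.2 -1; -17 7 18 -0.1 0.1 0.2 -1; -17 7 17 -0.1 0.2 0.2 -1; -17 8 17 0 0.1 0.2 -1; -17 7 18 -0.1 0.1 0.2 -1; 0 0 0 0 0 0 -1")

```text
t: 7.0
eef_pos: [694.7, -154.2, 66.9]
tcp_rot: [0.701, 0.713, -0.003, -0.003]
ft_force: [0.2, -0.4, -0.6]
gripper_width: 49.1
```

```bash
python3 p.py 696 -143 3 91.3 6 -1;python3 -c "
from h import *
im,m=snap('wrist','w3')"
```

```text
now [ 694.7 -154.2   66.9] yaw 91.0 w 49.1 t 7.0 f [ 0.2 -0.4 -0.6]
2 0 11 -0.1 0 -0.1 -1; 2 1 10 -0.1 0 0 -1; 2 0 11 -0.1 0 -0.1 -1; 1 0 11 0 0 0 -1; 2 1 10 -0.1 0 -0.1 -1; 2 0 11 -0.1 0 0 -1
```

View pics/w3.png

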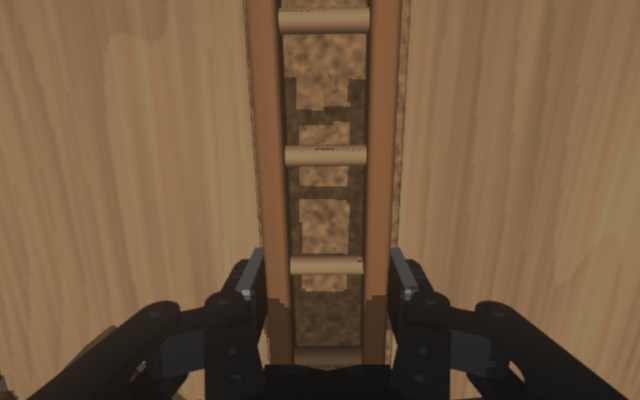

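send_rows(deltas="2 0 11 -0.1 0 -0.1 -1; 2 1 10 -0.1 0 0 -1; 2 0 11 -0.1 0 -0.1 -1; 1 0 11 0 0 0 -1; 1 0 5 0 0 0 -1; 0 0 2 0 0 0 -1; 0 0 0 0 0 0 -1")

```text
t: 7.92
eef_pos: [697.1, -138.5, 17.5]
tcp_rot: [0.697, 0.717, 0.002, -0.001]
ft_force: [-0.5, 0.7, -0.3]
gripper_width: 49.0
```

```bash
python3 p.py 696 -143 3 91.3 3 -1
```

```text
now [ 697.1 -138.5   17.5] yaw 91.6 w 49.0 t 7.9 f [-0.5  0.7 -0.3]
-2 0 5 0 -0.1 0.1 -1; -1 -1 5 0.1 -0.1 0.1 -1; -2 0 4 0 0 0.1 -1
```

send_rows(deltas="-2 0 5 0 0 0.1 -1; -1 0 5 0 0 0 -1; 0 0 4 0 0 0 -1; 0 0 0 0 0 0 -1; 0 0 0 0 0 0 -1")

```text
t: 8.55
eef_pos: [697.8, -142.4, 3.3]
tcp_rot: [0.698, 0.716, 0.002, -0.0]
ft_force: [1.2, 0.3, -0.8]
gripper_width: 49.2
```

send_rows(deltas="0 0 2 0 0 0 -1; 0 0 0 0 0 0 -1")

```text
t: 8.8
eef_pos: [698.3, -142.3, 1.8]
tcp_rot: [0.698, 0.716, 0.003, 0.0]
ft_force: [-0.2, -0.4, -0.8]
gripper_width: 48.9
```

send_rows(deltas="0 0 0 0 0 0 0.6; 0 0 0 0 0 0 0.8; 0 0 0 0 0 0 1; 0 0 0 0 0 0 1; 0 0 -8 0 0 0 1; 0 0 -20 0 0 0 1; 0 0 -35 0 0 0 1; 0 0 -40 0 0 0 1; 0 0 -40 0 0 0 1")

```text
t: 9.93
eef_pos: [696.4, -142.5, 150.4]
tcp_rot: [0.698, 0.716, 0.002, -0.001]
ft_force: [1.0, -0.4, 0.3]
gripper_width: 85.1
```

```bash
python3 -c "
from h import *
im,m=snap('top','t1'); cv2.imwrite('pics/c3.png',cv2.resize(im[130:300,130:480],None,fx=2.2,fy=2.2,interpolation=cv2.INTER_CUBIC)[:,:,::-1])"; python3 p.py 582 -0.5 100 0 0 1
```

```text
now [ 700.  -142.4  158.2] yaw 91.4 w 85.4 t 10.0 f [2.2 0.4 4.6]
13 -10 5 0 -0.1 8.3 1; 12 -13 5 0.1 0 8.3 1; 9 -13 6 0 -0.1 8.3 1; 8 -16 5 0.1 -0.1 8.4 1; 5 -15 5 0 -0.1 8.3 1; 3 -17 5 0 0 8.3 1; 0 -17 5 0.1 -0.1 8.3 1; -1 -16 6 0 -0.1 8.3 1; -5 -17 5 0.1 0 8.3 1; -6 -15 5 0 -0.1 8.3 1
-9 -14 5 0 -0.1 8.3 1
```

View pics/c3.png

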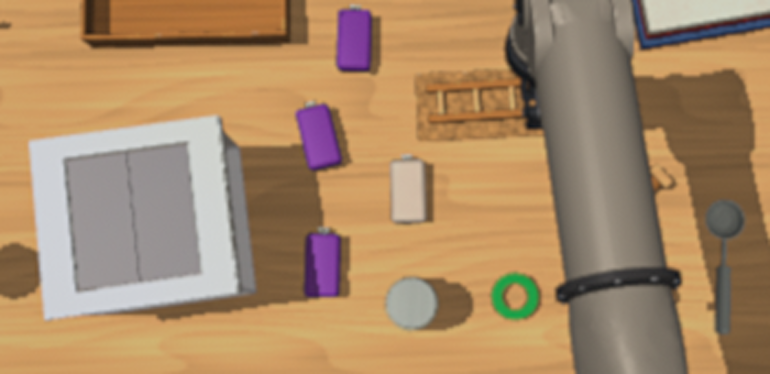

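Four cuboids have the block's shape: off-white at (315,216) and purple at (291,148), (275,192) and (277,250). Only the off-white one fits the description, and the enlarged crop confirms it. The ladder lies on the mat, and the flaps are shut and uncovered.

```bash
python3 p.py 581.8 -0.5 100 179.3 0 1
```

```text
now [ 700.  -142.4  158.2] yaw 91.4 w 85.4 t 10.0 f [2.2 0.4 4.6]
14 -12 6 0.1 0 -8.8 1; 16 -9 5 0 0.1 -8.8 1; 18 -6 6 0.1 0 -8.8 1; 18 -4 6 0.1 0.1 -8.7 1; 18 -1 6 0.1 0 -8.8 1; 19 2 6 0.1 0.1 -8.8 1; 18 4 5 0 0 -8.8 1; 17 7 6 0.1 0 -8.8 1; 15 10 6 0.1 0.1 -8.8 1; 14 12 6 0.1 0 -8.8 1
```

send_rows(deltas="14 -12 2 0.1 0 -8.8 1; 16 -9 5 0 0 -8.8 1; 18 -6 6 0.1 0 -8.8 1; 18 -4 6 0.1 0.1 -8.7 1; 18 -1 6 0.1 0 -8.8 1; 19 2 6 0.1 0.1 -8.8 1; 18 4 5 0 0 -8.8 1; 17 7 6 0.1 0 -8.8 1; 15 10 6 0.1 0.1 -8.8 1; 0 0 0 0 0 0 1")

```text
t: 11.22
eef_pos: [596.2, -13.0, 127.5]
tcp_rot: [0.061, 0.998, -0.003, 0.015]
ft_force: [0.6, 0.3, -0.5]
gripper_width: 85.5
```

```bash
python3 p.py 581.8 -0.5 70 179.3 3 1;python3 -c "
from h import *
im,m=snap('wrist','w4');print(w2px(m,[[582,-.5,30]]))
im,m=snap('top','t2')"
```

```text
now [596.2 -13.  127.5] yaw 173.0 w 85.5 t 11.2 f [ 0.6  0.3 -0.5]
6 4 19 -0.1 0.6 -2.1 1; 5 3 19 -0.1 0.6 -2.1 1; 6 4 19 -0.1 0.6 -2.1 1
[[341.36905656 175.39809142]]
```

View pics/w4.png

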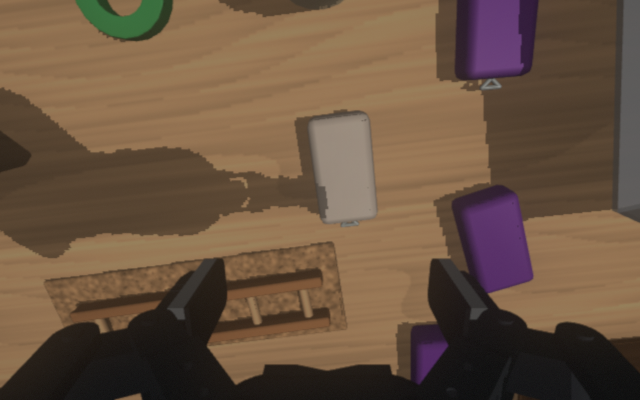

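View pics/t2.png

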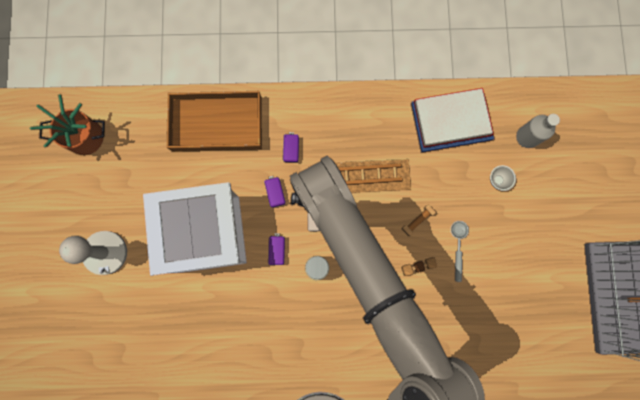

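send_rows(deltas="6 4 19 -0.1 0.6 -2.1 1; 5 3 19 -0.1 0.6 -2.1 1; 6 4 19 -0.1 0.6 -2.1 1; 0 0 0 0 0 0 1")

```text
t: 11.82
eef_pos: [582.5, -5.0, 65.3]
tcp_rot: [0.008, 1.0, -0.001, -0.001]
ft_force: [0.9, -0.7, 0.6]
gripper_width: 85.4
```

```bash
python3 p.py 581.8 -0.5 5 179.3 4 1
```

```text
now [582.5  -5.   65.3] yaw 179.1 w 85.4 t 11.8 f [ 0.9 -0.7  0.6]
0 1 15 0 0 -0.1 1; 0 1 15 -0.1 -0.1 0 1; 1 1 15 0 0 -0.1 1; 0 2 15 -0.1 0 0 1
```

send_rows(deltas="0 1 15 0 0 0 1; 0 1 15 0 0 0 1; 0 1 14 0 0 0 1; 0 1 10 0 0 0 1; 0 0 2 0 0 0 1; 0 0 0 0 0 0 1")

```text
t: 12.58
eef_pos: [583.2, -0.8, 5.4]
tcp_rot: [0.008, 1.0, -0.001, -0.001]
ft_force: [0.2, -0.0, 0.2]
gripper_width: 85.8
```

```bash
python3 p.py 581.8 -0.5 5 179.3 1 1;python3 -c "
from h import *
im,m=snap('wrist','w5')"
```

```text
now [583.2  -0.8   5.4] yaw 179.0 w 85.8 t 12.6 f [ 0.2 -0.   0.2]
1.4 0.3 0.4 -0.1 -0.1 -0.3 1
```

View pics/w5.png

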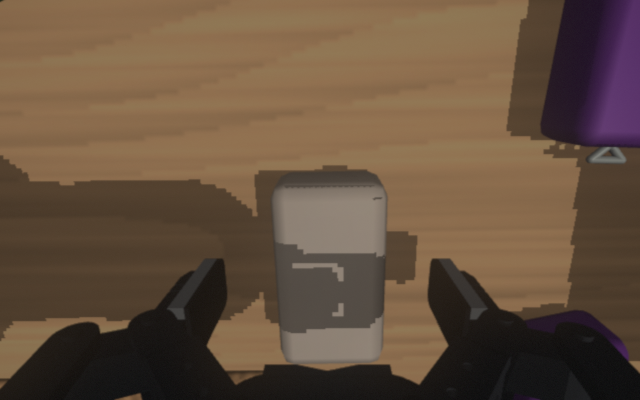

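send_rows(deltas="0 0 0 0 0 0 -1; 0 0 0 0 0 0 -1; 0 0 0 0 0 0 -1; 0 0 0 0 0 0 -1; 0 0 -20 0 0 0 -1; 0 0 -40 0 0 0 -1; 0 0 -50 0 0 0 -1; 0 0 -50 0 0 0 -1; 0 0 -50 0 0 0 -1; 0 0 -30 0 0 0 -1", force=50)

```text
t: 13.88
eef_pos: [581.9, 0.4, 257.3]
tcp_rot: [0.007, 1.0, -0.001, -0.001]
ft_force: [-0.2, -0.1, -2.3]
gripper_width: 43.1
```

```bash
python3 p.py 543 304.5 255 186 9 -1;python3 -c "
from h import *
im,m=snap('wrist','w6')"
```

```text
now [5.819e+02 4.000e-01 2.573e+02] yaw 179.2 w 43.1 t 13.9 f [-0.2 -0.1 -2.3]
5 34 0 0 0 -0.8 -1; 4 34 0 0 0 -0.7 -1; 4 33 1 0 0 -0.8 -1; 3 34 0 0 0 -0.7 -1; 4 34 0 -0.1 -0.1 -0.8 -1; 2 34 0 0 0 -0.7 -1; 2 34 1 0 0 -0.8 -1; 2 34 0 0 0 -0.8 -1; 1 34 0 0 0 -0.7 -1
```

View pics/w6.png

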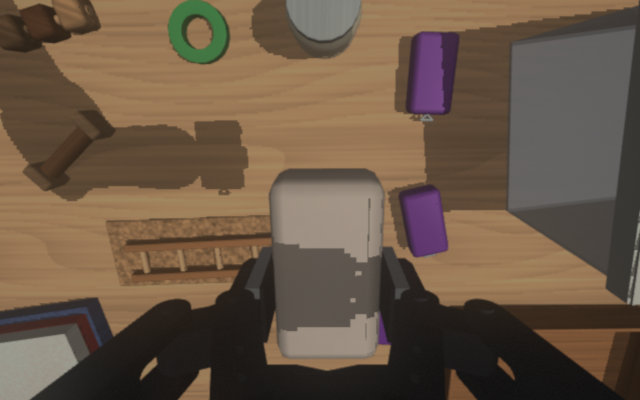

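send_rows(deltas="3 20 -2 0 0 -0.6 -1; 5 34 0 0 0 -0.8 -1; 4 34 0 0 0 -0.7 -1; 4 34 1 0 0 -0.8 -1; 4 34 0 0 0 -0.7 -1; 4 34 0 -0.1 -0.1 -0.8 -1; 2 34 0 0 0 -0.7 -1; 2 34 1 0 0 -0.8 -1; 2 34 0 0 0 -0.8 -1; 0 0 0 0 0 0 -1")

```text
t: 15.18
eef_pos: [523.5, 314.1, 255.3]
tcp_rot: [-0.066, 0.998, 0.001, -0.005]
ft_force: [-0.9, -0.6, -1.1]
gripper_width: 43.1
```

```bash
python3 p.py 543.2 304.5 240 186 2 -1
```

```text
now [523.5 314.1 255.3] yaw -172.5 w 43.1 t 15.2 f [-0.9 -0.6 -1.1]
-9 -6 8 0.1 -0.3 0.8 -1; -10 -6 7 0.1 -0.3 0.7 -1
```

send_rows(deltas="-9 -6 7 0.1 -0.3 0.8 -1; -8 -5 7 0.1 -0.3 0.7 -1; 0 0 0 0 0 0 -1")

```text
t: 15.55
eef_pos: [542.8, 302.2, 238.3]
tcp_rot: [-0.051, 0.999, -0.002, -0.0]
ft_force: [-0.1, -0.7, -1.4]
gripper_width: 43.1
```

```bash
python3 p.py 543.2 304.5 225 186 1 -1;python3 -c "
from h import *
im,m=snap('wrist','w7')
im,m=snap('top','t3'); cv2.imwrite('pics/c4.png',cv2.resize(im[130:300,130:480],None,fx=2.2,fy=2.2,interpolation=cv2.INTER_CUBIC)[:,:,::-1])"
```

```text
now [542.8 302.2 238.3] yaw -174.2 w 43.1 t 15.6 f [-0.1 -0.7 -1.4]
-0.6 2.3 13.3 -0.3 -0.1 -0.2 -1
```

View pics/w7.png

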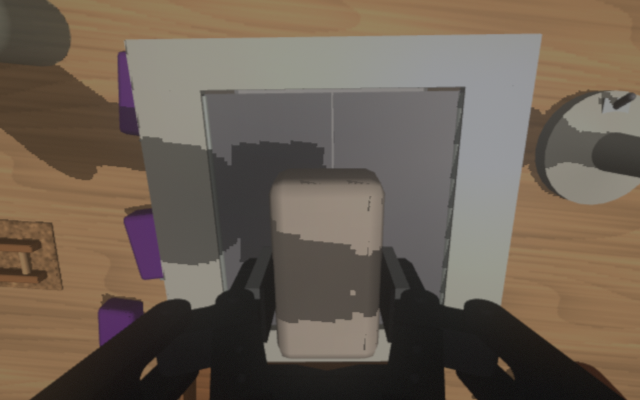

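View pics/c4.png

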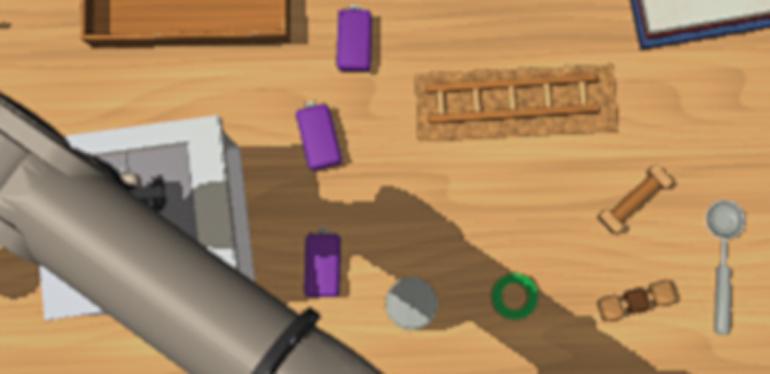

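Aligned over the seam. I'll push down to TCP z≈130.

send_rows(deltas="0 2 14 0 0 0 -1; 0 1 14 0 0 0 -1; 0 0 14 0 0 0 -1; 0 0 14 0 0 0 -1; 0 0 14 0 0 0 -1; 0 0 14 0 0 0 -1", force=70)

```text
t: 16.4
eef_pos: [542.3, 307.2, 151.6]
tcp_rot: [-0.051, 0.999, -0.0, 0.001]
ft_force: [0.2, -0.1, 2.0]
gripper_width: 42.6
```

```bash
python3 p.py 543.2 304.5 128 186 2 -1
```

```text
now [542.3 307.2 151.6] yaw -174.1 w 42.6 t 16.4 f [ 0.2 -0.1  2. ]
0 -1 12 0 0.1 -0.1 -1; -1 -2 12 0 0 0 -1
```

send_rows(deltas="0 -1 12 0 0 0 -1; -1 -1 8 0 0 0 -1; 0 0 1 0 0 0 -1")

```text
t: 16.77
eef_pos: [543.2, 304.6, 128.0]
tcp_rot: [-0.051, 0.999, -0.001, 0.0]
ft_force: [-0.6, -1.3, 2.0]
gripper_width: 42.7
```

```bash
python3 p.py 543.2 304.5 128 186 1 -1; python3 -c "
from h import *
im,m=snap('wrist','w8')"
```

```text
now [543.2 304.6 128. ] yaw -174.1 w 42.7 t 16.8 f [-0.6 -1.3  2. ]
0 -0.1 0 -0.1 0 -0.1 -1
```

View pics/w8.png

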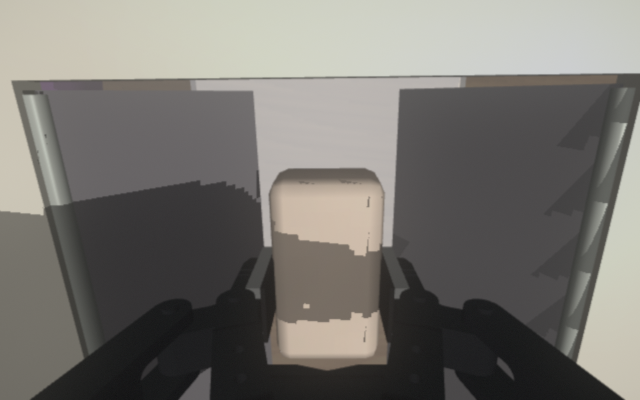

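send_rows(deltas="0 0 0 0 0 0 0.5; 0 0 0 0 0 0 0.5; 0 0 0 0 0 0 0.5; 0 0 0 0 0 0 0.5; 0 0 -15 0 0 0 0.5; 0 0 -20 0 0 0 0.4; 0 0 -25 0 0 0 0.4; 0 0 -30 0 0 0 0.4; 0 0 -30 0 0 0 0.4; 0 0 0 0 0 0 0.4")

```text
t: 18.08
eef_pos: [543.4, 307.0, 259.4]
tcp_rot: [-0.052, 0.999, 0.002, 0.004]
ft_force: [-0.7, 0.2, 0.4]
gripper_width: 59.8
```

```bash
python3 p.py 543.2 304.5 260 186 1 -1; python3 -c "
from h import *
im,m=snap('wrist','w9')"
```

```text
now [543.4 307.  259.4] yaw -174.1 w 59.8 t 18.1 f [-0.7  0.2  0.4]
0.4 -2.4 -0.6 0.2 0.4 -0.1 -1
```

View pics/w9.png

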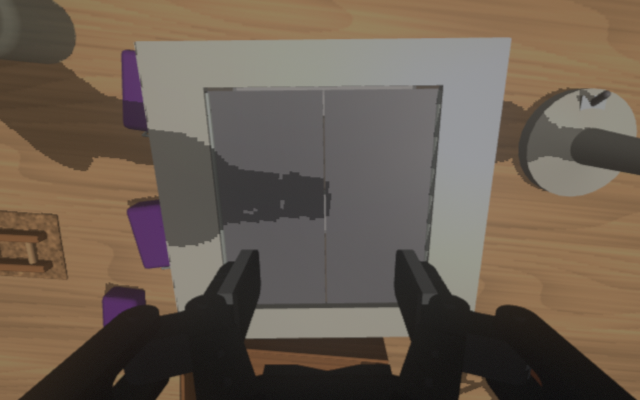

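Block is in and the flaps are shut again. Next is the perch.

```bash
python3 p.py 563 -288 200 130.1 14 1
```

```text
now [543.  306.2 257.7] yaw -174.1 w 60.0 t 18.1 f [-1.  -1.2 -0.3]
3 -42 4 0 0 4 1; 0 -43 4 0 0 4 1; -3 -42 4 0.1 0 4 1; -6 -42 4 0 0.1 4 1; -9 -42 4 0 0 3.9 1; -11 -41 4 0 0 4 1; -15 -40 4 0 0 4 1; -17 -39 4 0 0 4 1; -20 -37 5 0.1 0 4 1; -22 -36 4 0 0.1 4 1
-25 -35 4 0 0 4 1; -27 -32 4 0 0 4 1; -30 -31 4 0 0 4 1; -31 -28 4 0.1 0 3.9 1
```

send_rows(deltas="2 -28 2 0 0 3 1; 0 -43 4 0 0 4 1; -3 -42 4 0 0 4 1; -6 -42 4 0 0 4 1; -9 -42 4 0 0 4 1; -11 -41 4 0 0 4 1; -15 -40 4 0 0 4 1; -17 -39 4 0 0 4 1; -20 -37 5 0 0 4 1; -22 -36 4 0 0 4 1")

```text
t: 19.38
eef_pos: [553.4, -115.4, 206.7]
tcp_rot: [0.291, 0.957, -0.002, -0.006]
ft_force: [1.4, -0.2, -0.5]
gripper_width: 85.4
```

```bash
python3 p.py 563 -288 140 130.1 4 1
```

```text
now [ 553.4 -115.4  206.7] yaw 146.2 w 85.4 t 19.4 f [ 1.4 -0.2 -0.5]
-26 -34 17 -0.1 -0.1 4 1; -29 -33 16 -0.1 -0.2 4.1 1; -30 -30 17 -0.2 -0.1 4 1; -33 -29 17 -0.1 -0.2 4 1
```

send_rows(deltas="-26 -34 17 -0.1 -0.1 4 1; -29 -33 16 -0.1 -0.2 4.1 1; -30 -30 17 -0.2 -0.1 4 1; -26 -23 14 -0.1 -0.2 4 1; 0 0 0 0 0 0 1")

```text
t: 20.0
eef_pos: [557.0, -292.5, 134.4]
tcp_rot: [0.432, 0.902, -0.002, -0.003]
ft_force: [-0.7, 0.6, 0.1]
gripper_width: 85.4
```

```bash
python3 p.py 563 -288 70 130.1 4 1;python3 -c "
from h import *
im,m=snap('wrist','w10');print(w2px(m,[[563.4,-287.8,26]]))"
```

```text
now [ 557.  -292.5  134.4] yaw 128.8 w 85.4 t 20.0 f [-0.7  0.6  0.1]
0 2 16 -0.1 -0.1 -0.3 1; 0 2 16 -0.1 0 -0.3 1; 0 2 16 0 -0.1 -0.4 1; 0 2 16 -0.1 0 -0.3 1
[[337.28294514 197.79439591]]
```

View pics/w10.png

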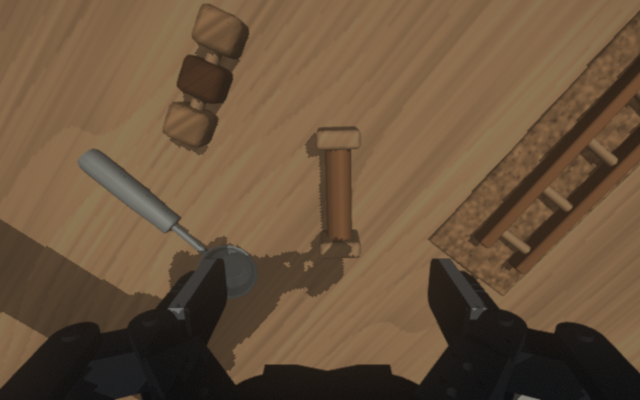

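Perch is centred at (339,192), and the prediction was (337,198). I'll half-close the fingers to keep well clear of the spoon, then descend.

send_rows(deltas="0 2 16 -0.1 -0.1 -0.3 0.1; 0 2 16 -0.1 0 -0.3 0.1; 0 2 16 0 -0.1 -0.4 0.1; 0 1 16 -0.1 0 -0.3 0.1; 0 0 0 0 0 0 0.1")

```text
t: 20.68
eef_pos: [565.1, -277.6, 67.2]
tcp_rot: [0.415, 0.91, 0.003, -0.0]
ft_force: [-1.4, -0.0, 0.9]
gripper_width: 46.7
```

```bash
python3 p.py 563 -288 4 130.1 4 0.1;python3 -c "
from h import *
im,m=snap('wrist','w11');print(w2px(m,[[563.4,-287.8,26]]))"
```

```text
now [ 565.1 -277.6   67.2] yaw 131.0 w 46.7 t 20.7 f [-1.4 -0.   0.9]
-2 -2 16 0.1 0 0.2 0.1; -1 -2 16 0.1 -0.1 0.3 0.1; -2 -2 15 0 0 0.2 0.1; -2 -3 16 0.1 -0.1 0.2 0.1
[[311.35249201 241.05859111]]
```

View pics/w11.png

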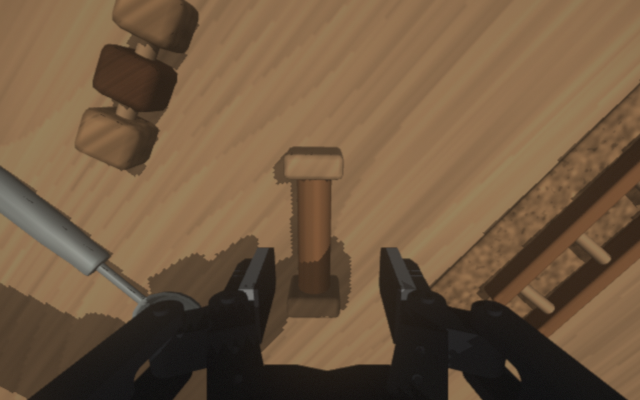

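send_rows(deltas="-1 -2 16 0.1 0 0.2 0.1; -1 -2 16 0.1 -0.1 0.3 0.1; -1 -2 15 0 0 0.2 0.1; 0 -1 10 0 0 0 0.1; 0 0 2 0 0 0 0.1; 0 0 0 0 0 0 0.1")

```text
t: 21.48
eef_pos: [562.9, -285.9, 5.6]
tcp_rot: [0.421, 0.907, 0.001, 0.002]
ft_force: [0.7, 0.4, -0.6]
gripper_width: 46.9
```

```bash
python3 p.py 563 -288 4 130.1 1 0.1;python3 -c "
from h import *
im,m=snap('wrist','w12')"
```

```text
now [ 562.9 -285.9    5.6] yaw 130.2 w 46.9 t 21.5 f [ 0.7  0.4 -0.6]
-1.7 -1.2 1.6 0.2 0.1 0.1 0.1
```

View pics/w12.png

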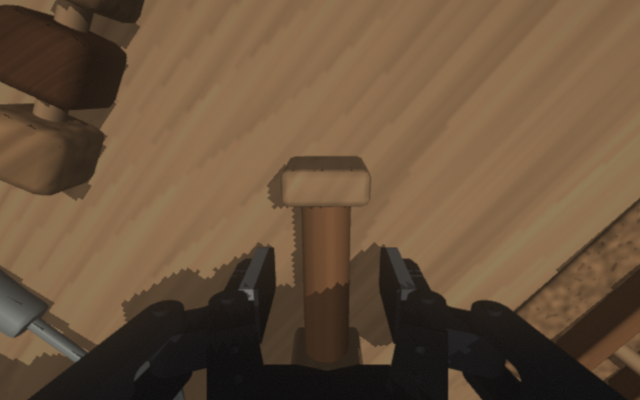

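send_rows(deltas="0 0 0 0 0 0 -1; 0 0 0 0 0 0 -1; 0 0 0 0 0 0 -1; 0 0 0 0 0 0 -1; 0 0 -20 0 0 0 -1; 0 0 -40 0 0 0 -1; 0 0 -50 0 0 0 -1; 0 0 -50 0 0 0 -1; 0 0 -50 0 0 0 -1; 0 0 -30 0 0 0 -1", force=60)

```text
t: 22.78
eef_pos: [561.6, -284.5, 258.9]
tcp_rot: [0.42, 0.907, 0.001, 0.003]
ft_force: [1.3, 0.2, -1.2]
gripper_width: 17.6
```

```bash
python3 p.py 543.2 304.5 255 186 14 -1;python3 -c "
from h import *
im,m=snap('wrist','w13')"
```

```text
now [ 561.6 -284.5  258.9] yaw 130.3 w 17.6 t 22.8 f [ 1.3  0.2 -1.2]
33 26 0 0 0 -4 -1; 31 29 1 0 0 -4 -1; 29 30 0 0 0.1 -3.9 -1; 27 33 0 0 0 -4 -1; 24 34 1 0.1 0 -4 -1; 22 36 0 0 0.1 -4 -1; 20 37 0 0 0 -3.9 -1; 17 39 0 0 0 -4 -1; 14 39 1 0 0 -4 -1; 11 41 0 0 0 -4 -1
9 41 0 0 0.1 -4 -1; 5 42 1 0 0 -3.9 -1; 3 42 0 0 0 -4 -1; 0 42 0 0.1 0 -4 -1
```

View pics/w13.png

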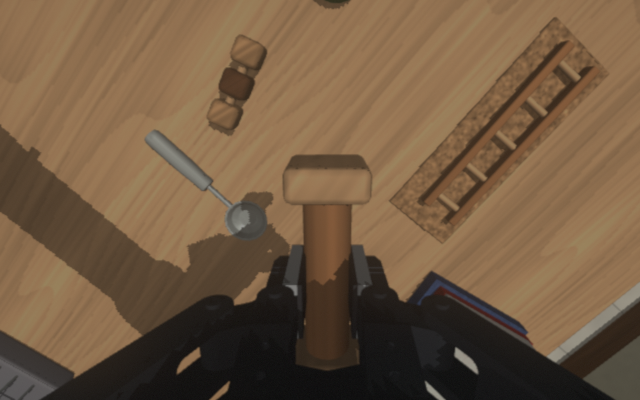

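send_rows(deltas="24 18 0 0 0 -3 -1; 33 26 1 0 0 -4 -1; 31 29 0 0 0 -4 -1; 29 30 0 0 0 -4 -1; 27 33 1 0 0 -4 -1; 24 34 0 0 0 -4 -1; 22 36 0 0 0 -4 -1; 20 37 0 0 0 -4 -1; 17 39 1 0 0 -4 -1; 14 39 0 0 0 -4 -1")

```text
t: 24.08
eef_pos: [512.4, 145.1, 260.6]
tcp_rot: [0.072, 0.997, -0.002, 0.007]
ft_force: [-0.0, -0.6, -0.8]
gripper_width: 17.8
```

```bash
python3 p.py 543.2 304.5 250 186 5 -1
```

```text
now [512.4 145.1 260.6] yaw 171.7 w 17.8 t 24.1 f [-0.  -0.6 -0.8]
-1 32 2 -0.1 0.2 -2.9 -1; -4 33 2 0 0.1 -2.8 -1; -4 32 2 -0.1 0.2 -2.9 -1; -7 32 2 0 0.1 -2.8 -1; -7 31 2 -0.1 0.2 -2.9 -1
```

send_rows(deltas="-1 32 2 -0.1 0.2 -2.9 -1; -4 33 2 0 0.1 -2.8 -1; -4 32 2 -0.1 0.2 -2.9 -1; -7 32 2 0 0.1 -2.8 -1; -7 20 2 -0.1 0.2 -2 -1; 0 0 0 0 0 0 -1")

```text
t: 24.82
eef_pos: [528.5, 309.5, 250.9]
tcp_rot: [-0.063, 0.998, 0.001, -0.003]
ft_force: [-0.0, 0.1, -0.6]
gripper_width: 18.2
```

```bash
python3 p.py 543.2 304.5 240 186 2 -1
```

```text
now [528.5 309.5 250.9] yaw -172.8 w 18.2 t 24.8 f [-0.   0.1 -0.6]
-7 -3 5 0.1 -0.2 0.6 -1; -7 -4 6 0 -0.1 0.6 -1
```

send_rows(deltas="-7 -3 5 0.1 -0.2 0.6 -1; -7 -3 6 0 -0.1 0.6 -1; 0 0 0 0 0 0 -1")

```text
t: 25.2
eef_pos: [543.5, 302.3, 239.3]
tcp_rot: [-0.051, 0.999, -0.002, -0.0]
ft_force: [-0.1, 0.3, -0.9]
gripper_width: 17.3
```

```bash
python3 p.py 543.2 304.5 225 186 1 -1;python3 -c "
from h import *
im,m=snap('wrist','w14')"
```

```text
now [543.5 302.3 239.3] yaw -174.2 w 17.3 t 25.2 f [-0.1  0.3 -0.9]
0.1 2.3 14.3 -0.2 0 -0.2 -1
```

View pics/w14.png

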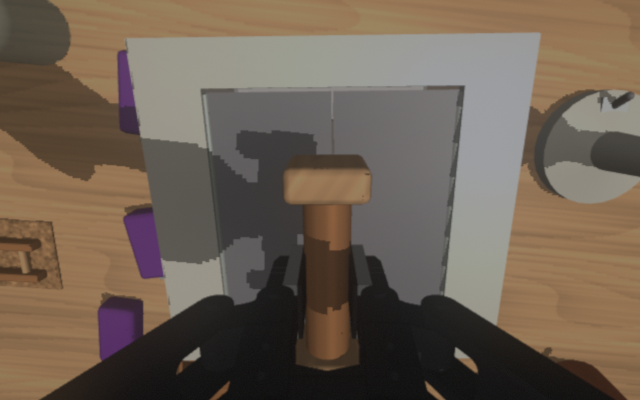

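send_rows(deltas="0 2 14 0 0 0 -1; 0 0 14 0 0 0 -1; 0 0 14 0 0 0 -1; 0 0 14 0 0 0 -1; 0 0 14 0 0 0 -1; 0 0 14 0 0 0 -1; 0 -1 12 0 0 0 -1; 0 -1 9 0 0 0 -1; 0 0 1 0 0 0 -1", force=80)

```text
t: 26.38
eef_pos: [543.3, 301.8, 126.5]
tcp_rot: [-0.051, 0.999, -0.001, 0.0]
ft_force: [-0.5, 0.1, 1.0]
gripper_width: 17.1
```

```bash
python3 p.py 543.2 304.5 128 186 1 -1; python3 -c "
from h import *
im,m=snap('wrist','w15')"
```

```text
now [543.3 301.8 126.5] yaw -174.2 w 17.1 t 26.4 f [-0.5  0.1  1. ]
-0.2 2.7 -1.5 -0.1 0 -0.2 -1
```

View pics/w15.png

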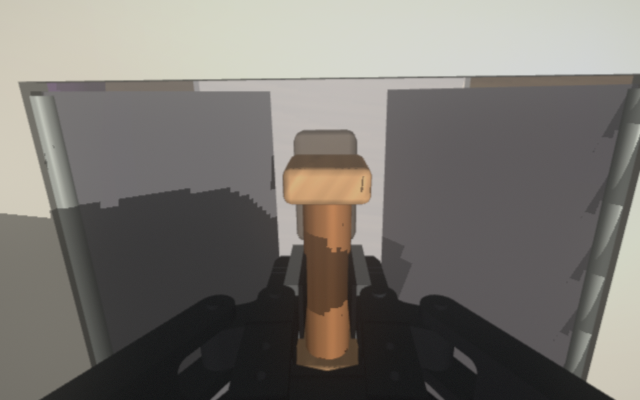

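send_rows(deltas="0 1 0 0 0 0 0.2; 0 0 0 0 0 0 0.3; 0 0 0 0 0 0 0.3; 0 0 0 0 0 0 0.3; 0 0 -15 0 0 0 0.3; 0 0 -20 0 0 0 0.3; 0 0 -25 0 0 0 0.3; 0 0 -30 0 0 0 0.3; 0 0 -30 0 0 0 0.3; 0 0 0 0 0 0 0.3")

```text
t: 27.68
eef_pos: [543.3, 305.8, 258.2]
tcp_rot: [-0.051, 0.999, 0.002, 0.003]
ft_force: [-0.3, 1.6, -0.5]
gripper_width: 55.7
```

```bash
python3 -c "
from h import *
im,m=snap('wrist','w16')"; python3 p.py 437.2 -282.4 200 103.2 15 1
```

```text
now [542.9 305.1 256.6] yaw -174.1 w 55.6 t 27.7 f [-0.6  1.  -0.2]
11 -38 4 0 0 5.5 1; 7 -39 3 0 0 5.5 1; 4 -40 4 0.1 0 5.5 1; 0 -40 4 0 0 5.6 1; -5 -39 3 0 0 5.5 1; -7 -39 4 0 0 5.5 1; -12 -38 4 0.1 0 5.5 1; -15 -37 3 0 0.1 5.5 1; -19 -35 4 0 0 5.5 1; -22 -33 4 0 0 5.5 1
-25 -31 4 0 0 5.5 1; -28 -29 3 0.1 0 5.6 1; -31 -25 4 0 0 5.5 1; -32 -23 4 0 0 5.5 1; -35 -19 4 0 0 5.5 1
```

View pics/w16.png

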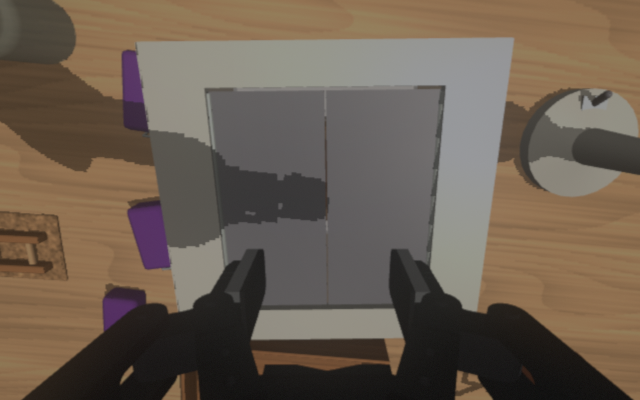

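Perch is through and the flaps are shut. On to the bead bar.

send_rows(deltas="8 -25 3 0 0 4 1; 7 -39 3 0 0 5.5 1; 4 -40 4 0 0 5.5 1; 0 -40 4 0 0 5.6 1; -5 -39 3 0 0 5.5 1; -7 -39 4 0 0 5.5 1; -12 -38 4 0 0 5.5 1; -15 -37 3 0 0 5.5 1; -19 -35 4 0 0 5.5 1; -22 -33 4 0 0 5.5 1")

```text
t: 28.98
eef_pos: [469.6, -85.6, 208.8]
tcp_rot: [0.416, 0.909, -0.003, -0.006]
ft_force: [0.2, -0.4, -0.0]
gripper_width: 85.5
```

```bash
python3 p.py 437.2 -282.4 140 103.2 5 1
```

```text
now [469.6 -85.6 208.8] yaw 130.9 w 85.5 t 29.0 f [ 0.2 -0.4 -0. ]
-26 -31 14 -0.1 -0.1 5.5 1; -28 -27 14 -0.2 -0.1 5.6 1; -31 -26 13 -0.1 0 5.5 1; -33 -22 14 -0.2 -0.1 5.5 1; -35 -18 14 -0.1 -0.1 5.6 1
```

send_rows(deltas="-26 -31 14 -0.1 -0.1 5.5 1; -28 -27 14 -0.2 -0.1 5.6 1; -31 -26 13 -0.1 0 5.5 1; -33 -22 14 -0.2 -0.1 5.5 1; -27 -14 10 -0.1 -0.1 4.6 1; 0 0 0 0 0 0 1")

```text
t: 29.72
eef_pos: [427.8, -282.5, 135.9]
tcp_rot: [0.624, 0.781, -0.002, -0.005]
ft_force: [-0.4, 0.1, -1.3]
gripper_width: 85.3
```

```bash
python3 p.py 437.2 -282.4 70 103.2 4 0.4;python3 -c "
from h import *
im,m=snap('wrist','w17');print(w2px(m,[[437.2,-282.4,30]]))"
```

```text
now [ 427.8 -282.5  135.9] yaw 102.7 w 85.3 t 29.7 f [-0.4  0.1 -1.3]
-1 2 16 -0.1 -0.1 -0.1 0.4; 0 3 17 -0.2 -0.1 -0.1 0.4; -1 2 16 -0.1 0 -0.2 0.4; 0 3 17 -0.2 -0.1 -0.1 0.4
[[339.94686536 201.35372912]]
```

View pics/w17.png

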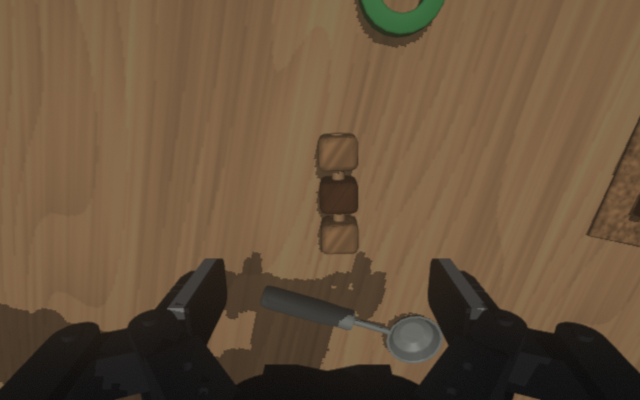

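```bash
python3 -c "
from h import *
im,m=load('w17');print(px2w(m,[[338,194]],30))"
```

```text
[[ 434.45201627 -277.14038052   30.        ]]
```

send_rows(deltas="-1 2 16 -0.1 -0.1 -0.1 0.4; 0 3 17 -0.2 -0.1 -0.1 0.4; -1 2 16 -0.1 0 -0.2 0.4; 0 2 16 -0.2 -0.1 -0.1 0.4; 0 0 0 0 0 0 0.4")

```text
t: 30.4
eef_pos: [439.6, -272.7, 67.1]
tcp_rot: [0.614, 0.789, 0.002, -0.001]
ft_force: [0.6, 0.7, -0.2]
gripper_width: 59.8
```

```bash
python3 p.py 437 -281 5 103.2 4 0.4
```

```text
now [ 439.6 -272.7   67.1] yaw 104.2 w 59.8 t 30.4 f [ 0.6  0.7 -0.2]
-2 -1 16 0 -0.1 0.3 0.4; -2 -1 15 0.1 0 0.2 0.4; -2 -1 16 0 -0.1 0.3 0.4; -2 -2 15 0.1 0 0.2 0.4
```

send_rows(deltas="-1 -1 16 0 -0.1 0.3 0.4; -1 -1 15 0 0 0.2 0.4; -1 -1 15 0 0 0.3 0.4; -1 -1 9 0 0 0.2 0.4; 0 0 2 0 0 0 0.4; 0 0 0 0 0 0 0.4")

```text
t: 31.15
eef_pos: [437.2, -277.6, 6.5]
tcp_rot: [0.621, 0.784, 0.002, 0.0]
ft_force: [-0.1, -0.0, 0.2]
gripper_width: 59.6
```

```bash
python3 p.py 437 -280 5 103.2 1 0.4;python3 -c "
from h import *
im,m=snap('wrist','w18')"
```

```text
now [ 437.2 -277.6    6.5] yaw 103.2 w 59.6 t 31.1 f [-0.1 -0.   0.2]
-2.3 -0.7 1.5 0.2 -0.1 0 0.4
```

View pics/w18.png

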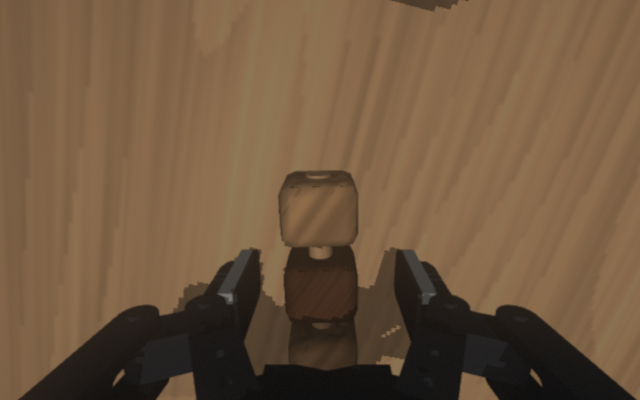

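send_rows(deltas="-1 0 1 0 0 0 -1; 0 0 0 0 0 0 -1; 0 0 0 0 0 0 -1; 0 0 0 0 0 0 -1; 0 0 -20 0 0 0 -1; 0 0 -40 0 0 0 -1; 0 0 -50 0 0 0 -1; 0 0 -50 0 0 0 -1; 0 0 -50 0 0 0 -1; 0 0 -30 0 0 0 -1", force=60)

```text
t: 32.45
eef_pos: [434.4, -278.2, 250.1]
tcp_rot: [0.621, 0.784, 0.001, -0.003]
ft_force: [1.2, 0.2, -1.0]
gripper_width: 28.6
```

```bash
python3 p.py 543.2 304.5 255 186 15 -1;python3 -c "
from h import *
im,m=snap('wrist','w19')"
```

```text
now [ 434.4 -278.2  250.1] yaw 103.2 w 28.6 t 32.5 f [ 1.2  0.2 -1. ]
36 16 0 0 0 -5.5 -1; 35 19 0 0 0 -5.5 -1; 32 23 0 0 -0.1 -5.6 -1; 30 25 -1 0.1 0 -5.5 -1; 28 29 0 0 0 -5.5 -1; 24 31 0 0 0 -5.5 -1; 22 33 0 0 -0.1 -5.5 -1; 18 35 -1 0 0 -5.5 -1; 15 37 0 0 0 -5.6 -1; 11 37 0 0 0 -5.5 -1
8 39 0 0 -0.1 -5.5 -1; 4 40 -1 0.1 0 -5.5 -1; 0 39 0 0 0 -5.5 -1; -4 39 0 0 0 -5.5 -1; -8 39 -1 0 -0.1 -5.6 -1
```

View pics/w19.png

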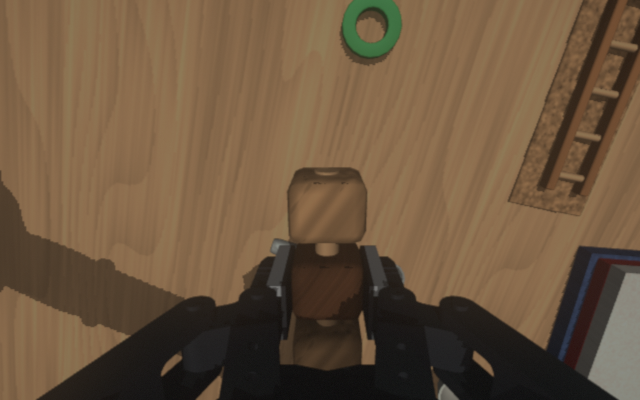

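send_rows(deltas="26 11 0 0 0 -4 -1; 36 16 0 0 0 -5.5 -1; 35 19 0 0 0 -5.5 -1; 32 23 0 0 0 -5.5 -1; 30 25 -1 0 0 -5.5 -1; 28 29 0 0 0 -5.5 -1; 24 31 0 0 0 -5.5 -1; 22 33 0 0 0 -5.5 -1; 18 35 -1 0 0 -5.5 -1; 15 37 0 0 0 -5.5 -1")

```text
t: 33.75
eef_pos: [464.5, 125.7, 246.9]
tcp_rot: [0.175, 0.985, 0.001, -0.007]
ft_force: [0.5, -0.3, -0.6]
gripper_width: 28.8
```

```bash
python3 p.py 543.2 304.5 250 186 5 -1
```

```text
now [464.5 125.7 246.9] yaw 159.8 w 28.8 t 33.8 f [ 0.5 -0.3 -0.6]
-2 39 -1 0 -0.2 -5.2 -1; -6 39 0 0.1 -0.1 -5.3 -1; -10 37 -1 0 -0.2 -5.2 -1; -13 37 -1 0 -0.2 -5.2 -1; -16 36 0 0 -0.1 -5.3 -1
```

send_rows(deltas="-2 38 -1 0 -0.2 -5.2 -1; -6 39 -1 0.1 -0.1 -5.3 -1; -10 37 -1 0 -0.2 -5.2 -1; -13 37 -1 0 -0.2 -5 -1; -16 23 0 0 -0.1 -3.5 -1; 0 0 0 0 0 0 -1")

```text
t: 34.5
eef_pos: [529.4, 308.1, 242.5]
tcp_rot: [-0.058, 0.998, -0.0, -0.007]
ft_force: [-0.5, -0.1, -0.4]
gripper_width: 28.7
```

```bash
python3 p.py 543.2 304.5 240 186 2 -1
```

```text
now [529.4 308.1 242.5] yaw -173.4 w 28.7 t 34.5 f [-0.5 -0.1 -0.4]
-7 -3 1 0 -0.4 0.3 -1; -6 -2 1 0 -0.5 0.3 -1
```

send_rows(deltas="-7 -3 1 0 -0.4 0.3 -1; -6 -1 1 0 -0.4 0.3 -1; 0 0 0 0 0 0 -1")

```text
t: 34.88
eef_pos: [541.8, 303.9, 239.3]
tcp_rot: [-0.053, 0.999, -0.001, -0.001]
ft_force: [-0.4, -0.5, -1.2]
gripper_width: 28.9
```

```bash
python3 p.py 543.2 304.5 225 186 1 -1;python3 -c "
from h import *
im,m=snap('wrist','w20')"
```

```text
now [541.8 303.9 239.3] yaw -174.0 w 28.9 t 34.9 f [-0.4 -0.5 -1.2]
-1.4 0.5 14.2 -0.1 -0.1 0 -1
```

View pics/w20.png

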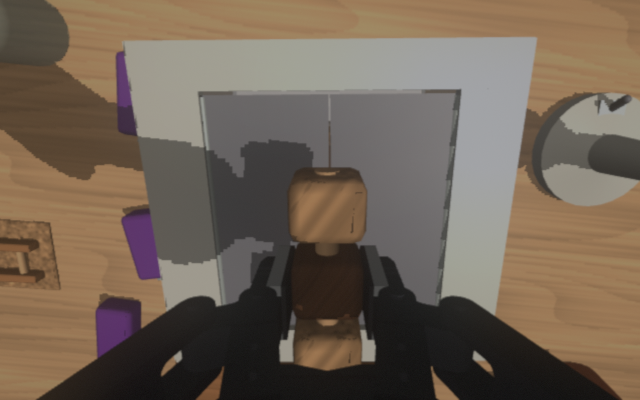

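send_rows(deltas="-1 1 14 0 0 0 -1; 0 0 14 0 0 0 -1; 0 0 14 0 0 0 -1; 0 0 14 0 0 0 -1; 0 0 14 0 0 0 -1; 0 0 14 0 0 0 -1; 0 0 12 0 0 0 -1; 0 0 9 0 0 0 -1; 0 0 1 0 0 0 -1", force=80)

```text
t: 36.05
eef_pos: [542.6, 304.3, 126.5]
tcp_rot: [-0.052, 0.999, -0.001, -0.001]
ft_force: [-0.1, -0.1, 1.5]
gripper_width: 28.3
```

```bash
python3 p.py 543.2 304.5 128 186 1 -1; python3 -c "
from h import *
im,m=snap('wrist','w21')"
```

```text
now [542.6 304.3 126.5] yaw -174.0 w 28.3 t 36.0 f [-0.1 -0.1  1.5]
-0.6 0.2 -1.5 -0.1 -0.1 0 -1
```

View pics/w21.png

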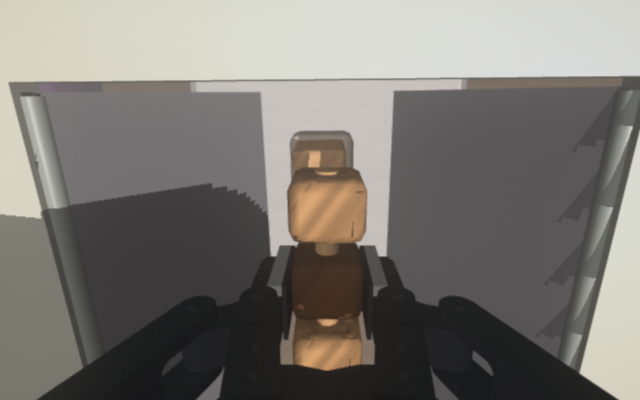

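send_rows(deltas="0 0 0 0 0 0 0.3; 0 0 0 0 0 0 0.4; 0 0 0 0 0 0 0.4; 0 0 0 0 0 0 0.4; 0 0 -15 0 0 0 0.4; 0 0 -20 0 0 0 0.4; 0 0 -25 0 0 0 0.3; 0 0 -30 0 0 0 0.3; 0 0 -30 0 0 0 0.3; 0 0 0 0 0 0 0.3")

```text
t: 37.35
eef_pos: [543.2, 306.8, 260.1]
tcp_rot: [-0.052, 0.999, 0.002, 0.003]
ft_force: [0.1, -0.6, -0.8]
gripper_width: 55.6
```

```bash
python3 -c "
from h import *
im,m=snap('wrist','w22')
im,m=snap('top','t4'); cv2.imwrite('pics/c5.png',cv2.resize(im[130:300,130:480],None,fx=2.2,fy=2.2,interpolation=cv2.INTER_CUBIC)[:,:,::-1])"; python3 p.py 447 -132.6 160 140 13 1
```

```text
now [542.6 305.3 256.8] yaw -174.0 w 55.3 t 37.5 f [-0.2 -0.7 -1. ]
11 -33 7 0 0 3.5 1; 9 -33 8 0 0 3.6 1; 6 -34 7 0 0 3.5 1; 5 -34 8 0 0 3.6 1; 3 -35 7 0.1 0 3.5 1; 0 -34 7 0 0.1 3.5 1; -2 -34 8 0 0 3.6 1; -4 -35 7 0 0 3.5 1; -6 -34 8 0 0 3.6 1; -8 -33 7 0 0 3.5 1
-10 -33 8 0 0 3.5 1; -12 -33 7 0 0 3.6 1; -14 -31 7 0 0 3.5 1
```

View pics/w22.png

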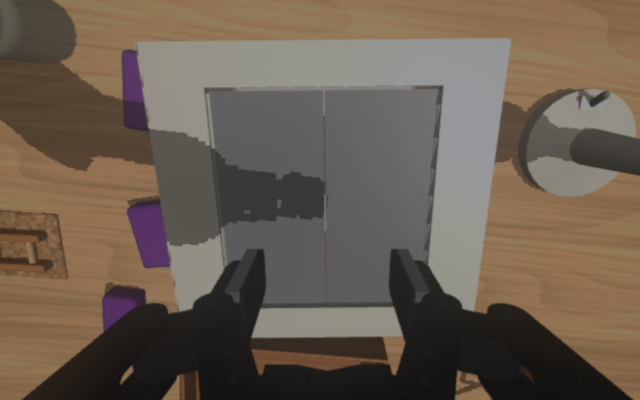

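View pics/c5.png

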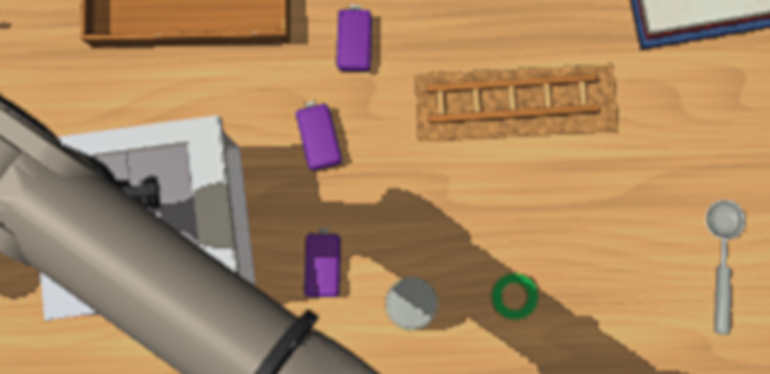

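send_rows(deltas="8 -22 3 0 0 2.5 1; 9 -33 6 0 0 3.6 1; 6 -34 6 0 0 3.5 1; 5 -34 6 0 0 3.6 1; 3 -35 6 0 0 3.5 1; 0 -34 6 0 0 3.5 1; -2 -34 6 0 0 3.6 1; -4 -35 6 0 0 3.5 1; -6 -34 6 0 0 3.6 1; -8 -33 6 0 0 3.5 1")

```text
t: 38.7
eef_pos: [463.8, -33.4, 187.5]
tcp_rot: [0.253, 0.968, -0.004, -0.009]
ft_force: [-0.4, 0.0, 1.3]
gripper_width: 85.3
```

```bash
python3 p.py 447 -132.6 130 140 4 1
```

```text
now [463.8 -33.4 187.5] yaw 150.7 w 85.3 t 38.7 f [-0.4  0.   1.3]
-9 -24 15 -0.2 -0.2 2.7 1; -9 -23 14 -0.2 -0.2 2.7 1; -11 -22 14 -0.2 -0.2 2.7 1; -12 -23 15 -0.2 -0.2 2.6 1
```

send_rows(deltas="-9 -24 14 -0.2 -0.2 2.7 1; -9 -23 14 -0.2 -0.2 2.7 1; -11 -22 14 -0.2 -0.2 2.7 1; -9 -16 10 -0.2 -0.2 2 1; 0 0 0 0 0 0 1")

```text
t: 39.33
eef_pos: [441.5, -132.8, 129.6]
tcp_rot: [0.343, 0.939, -0.001, -0.005]
ft_force: [0.2, -0.1, 0.6]
gripper_width: 85.3
```

```bash
python3 p.py 447 -132.6 60 140 4 1;python3 -c "
from h import *
im,m=snap('wrist','w23');print(w2px(m,[[447,-132.6,16]]))"
```

```text
now [ 441.5 -132.8  129.6] yaw 139.8 w 85.3 t 39.3 f [ 0.2 -0.1  0.6]
-1 1 17 -0.1 -0.1 0 1; -1 1 18 -0.1 -0.1 -0.1 1; -1 1 17 -0.1 -0.2 0 1; -1 1 18 0 -0.1 -0.1 1
[[331.55291044 200.95777468]]
```

View pics/w23.png

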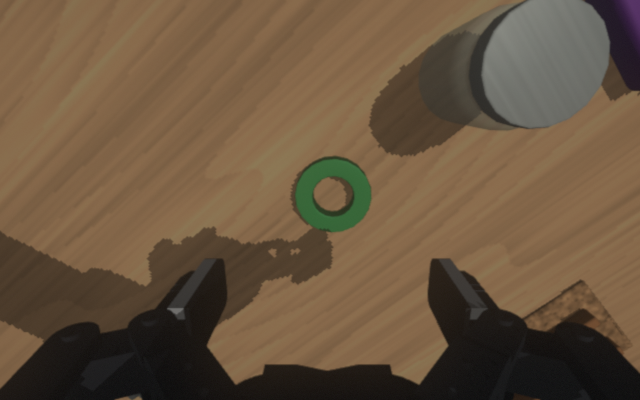

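```bash
python3 -c "
from h import *
im,m=load('w23');print(px2w(m,[[333,194]],14))"
```

```text
[[ 443.86629282 -128.49748268   14.        ]]
```

send_rows(deltas="-1 1 17 0 -0.1 0 1; 0 1 18 -0.1 -0.1 0 1; 0 1 17 -0.1 -0.1 0 1; 0 1 16 0 -0.1 0 1; 0 0 0 0 0 0 1")

```text
t: 40.0
eef_pos: [447.7, -122.6, 59.1]
tcp_rot: [0.337, 0.941, 0.001, 0.001]
ft_force: [0.0, -1.1, 0.1]
gripper_width: 85.5
```

```bash
python3 p.py 446 -131 1 140 4 1
```

```text
now [ 447.7 -122.6   59.1] yaw 140.6 w 85.5 t 40.0 f [ 0.  -1.1  0.1]
-1 -2 15 0 0 0.1 1; -1 -2 14 0.1 0 0.2 1; -1 -2 15 0 0 0.1 1; -1 -2 14 0.1 0 0.2 1
```

send_rows(deltas="-1 -2 15 0 0 0.1 1; -1 -2 14 0 0 0.2 1; -1 -2 12 0 0 0.1 1; -1 -1 9 0 0 0 1; 0 0 1 0 0 0 1; 0 0 0 0 0 0 1")

```text
t: 40.75
eef_pos: [447.5, -131.2, 5.1]
tcp_rot: [0.341, 0.94, 0.001, 0.002]
ft_force: [-0.1, -0.0, 0.6]
gripper_width: 85.3
```

```bash
python3 p.py 446 -131 1 140 1 1;python3 -c "
from h import *
im,m=snap('wrist','w24')"
```

```text
now [ 447.5 -131.2    5.1] yaw 140.2 w 85.3 t 40.8 f [-0.1 -0.   0.6]
1.2 -0.8 4.1 0.2 0.1 0.2 1
```

View pics/w24.png

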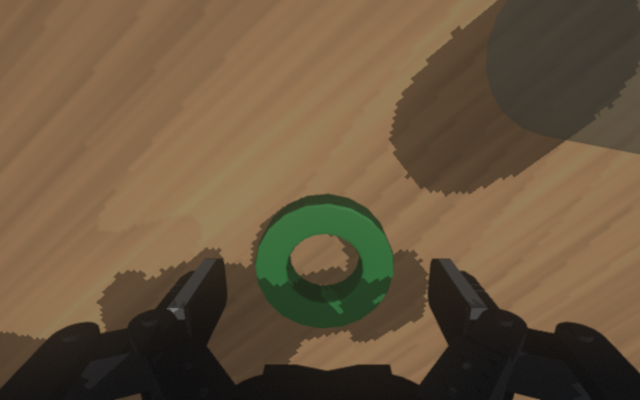

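```bash
python3 -c "
from h import *
im,m=load('w24');print(w2px(m,[[447.5,-131.2,16],[447.5,-131.2,5]]),px2w(m,[[325,266]],16))"
```

```text
[[325.33277685 276.36896099]
 [325.33177551 264.14713184]] [[ 443.64599568 -128.1640026    16.        ]]
```

send_rows(deltas="3 0 3 0.1 0 0 1; 0 0 1 0 0 0 1; 0 0 0 0 0 0 -1; 0 0 0 0 0 0 -1; 0 0 0 0 0 0 -1; 0 0 0 0 0 0 -1", force=40)

```text
t: 41.55
eef_pos: [445.8, -129.2, 2.7]
tcp_rot: [0.341, 0.94, -0.0, 0.002]
ft_force: [0.2, -0.1, -0.1]
gripper_width: 58.3
```

```bash
python3 -c "
from h import *
im,m=snap('wrist','w25')"
```

```text
(no output)
```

View pics/w25.png

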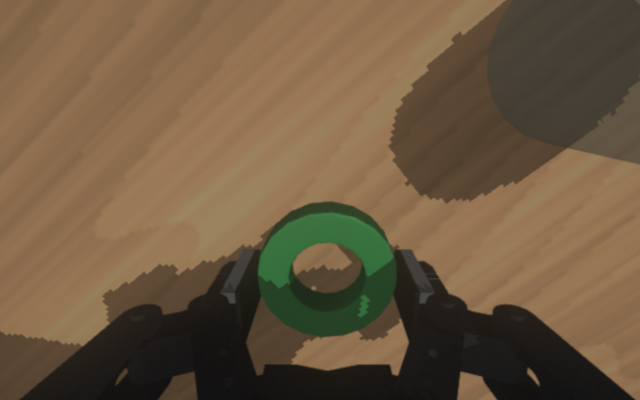

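send_rows(deltas="0 0 0 0 0 0 -1; 0 0 -10 0 0 0 -1; 0 0 -20 0 0 0 -1; 0 0 -40 0 0 0 -1; 0 0 -45 0 0 0 -1; 0 0 -45 0 0 0 -1; 0 0 -45 0 0 0 -1; 0 0 -40 0 0 0 -1; 0 0 0 0 0 0 -1", force=60)

```text
t: 42.72
eef_pos: [444.4, -127.6, 257.6]
tcp_rot: [0.339, 0.941, -0.0, 0.003]
ft_force: [-0.1, 0.1, -1.1]
gripper_width: 57.5
```

```bash
python3 p.py 543.2 304.5 255 186 13 -1;python3 -c "
from h import *
im,m=snap('wrist','w26')"
```

```text
now [ 444.4 -127.6  257.6] yaw 140.4 w 57.5 t 42.7 f [-0.1  0.1 -1.1]
15 30 0 0 0 -3.5 -1; 14 32 0 0 0 -3.5 -1; 11 32 1 0 0.1 -3.5 -1; 10 33 0 0 0 -3.5 -1; 7 33 0 0 0 -3.6 -1; 6 34 0 0 0 -3.5 -1; 3 33 0 0 0.1 -3.5 -1; 2 35 0 0 0 -3.5 -1; -1 34 1 0 0 -3.5 -1; -3 34 0 0 0 -3.5 -1
-5 33 0 0 0.1 -3.5 -1; -7 34 0 0 0 -3.5 -1; -9 33 0 0 0 -3.5 -1
```

View pics/w26.png

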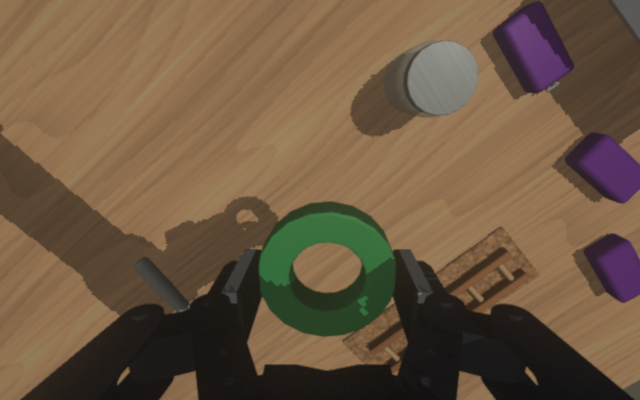

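Ring is held firmly, so I'll carry it to the bin.

send_rows(deltas="10 20 0 0 0 -2.5 -1; 15 30 0 0 0 -3.5 -1; 14 32 0 0 0 -3.5 -1; 11 32 1 0 0 -3.5 -1; 10 33 0 0 0 -3.5 -1; 7 33 0 0 0 -3.6 -1; 6 34 0 0 0 -3.5 -1; 3 33 0 0 0 -3.5 -1; 2 35 0 0 0 -3.5 -1; -1 34 1 0 0 -3.5 -1")

```text
t: 44.02
eef_pos: [485.1, 220.0, 240.2]
tcp_rot: [0.025, 1.0, 0.002, -0.013]
ft_force: [1.1, -0.8, -0.5]
gripper_width: 57.3
```

```bash
python3 p.py 543.2 304.5 250 186 3 -1
```

```text
now [485.1 220.  240.2] yaw 177.2 w 57.3 t 44.0 f [ 1.1 -0.8 -0.5]
-18 29 -4 0.1 -0.5 -2.9 -1; -19 28 -3 0.1 -0.5 -3 -1; -21 27 -4 0.1 -0.5 -2.9 -1
```

send_rows(deltas="-18 29 -4 0.1 -0.5 -2.9 -1; -19 26 -3 0.1 -0.5 -3 -1; -16 12 -3 0.1 -0.5 -2 -1; 0 0 0 0 0 0 -1")

```text
t: 44.52
eef_pos: [530.0, 300.1, 242.5]
tcp_rot: [-0.058, 0.998, 0.0, -0.007]
ft_force: [-0.5, -0.1, -0.8]
gripper_width: 57.4
```

```bash
python3 p.py 543.2 304.5 240 186 2 -1
```

```text
now [530.  300.1 242.5] yaw -173.3 w 57.4 t 44.5 f [-0.5 -0.1 -0.8]
-7 1 1 0 -0.4 0.3 -1; -7 2 1 0.1 -0.4 0.4 -1
```

send_rows(deltas="-7 1 1 0 -0.4 0.3 -1; -6 2 1 0.1 -0.4 0.4 -1; 0 0 0 0 0 0 -1")

```text
t: 44.9
eef_pos: [541.0, 304.4, 238.6]
tcp_rot: [-0.053, 0.999, -0.001, -0.001]
ft_force: [0.4, -0.6, -0.7]
gripper_width: 57.5
```

```bash
python3 p.py 543.2 304.5 225 186 1 -1;python3 -c "
from h import *
im,m=snap('wrist','w27')"
```

```text
now [541.  304.4 238.6] yaw -174.0 w 57.5 t 44.9 f [ 0.4 -0.6 -0.7]
-2.2 -0.1 13.6 -0.1 -0.2 0 -1
```

View pics/w27.png

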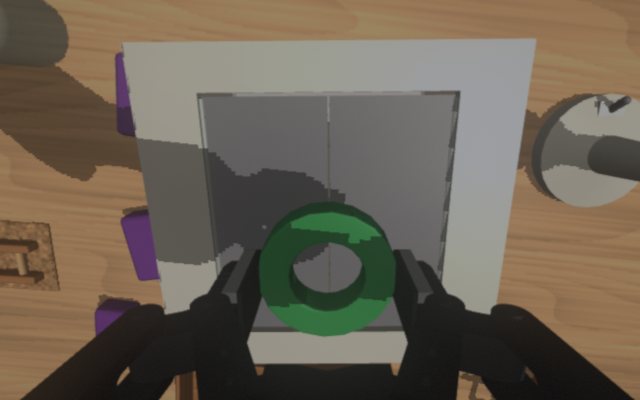

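send_rows(deltas="-1 0 14 0 0 0 -1; -1 0 14 0 0 0 -1; 0 0 12 0 0 0 -1; 0 0 12 0 0 0 -1; 0 0 14 0 0 0 -1; 0 0 14 0 0 0 -1; 0 0 12 0 0 0 -1; 0 0 9 0 0 0 -1; 0 0 1 0 0 0 -1", force=90)

```text
t: 46.08
eef_pos: [543.4, 303.8, 130.8]
tcp_rot: [-0.052, 0.999, -0.001, -0.001]
ft_force: [-0.8, -0.1, 2.1]
gripper_width: 56.0
```

```bash
python3 p.py 543.2 304.5 128 186 1 -1; python3 -c "
from h import *
im,m=snap('wrist','w28')"
```

```text
now [543.4 303.8 130.8] yaw -174.0 w 56.0 t 46.1 f [-0.8 -0.1  2.1]
0.1 0.8 2.8 -0.1 -0.1 0 -1
```

View pics/w28.png

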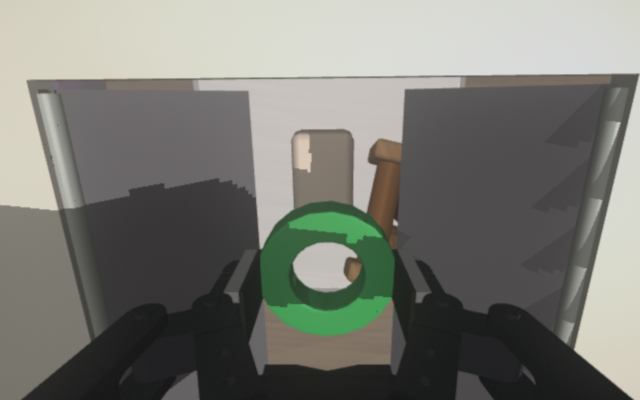

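send_rows(deltas="0 0 0 0 0 0 0.75; 0 0 0 0 0 0 0.75; 0 0 0 0 0 0 0.75; 0 0 0 0 0 0 0.75; 0 0 -12 0 0 0 0.75; 0 0 -15 0 0 0 0.75; 0 0 -20 0 0 0 0.6; 0 0 -30 0 0 0 0.6; 0 0 -35 0 0 0 0.6; 0 0 0 0 0 0 0.6")

```text
t: 47.38
eef_pos: [544.1, 303.7, 253.6]
tcp_rot: [-0.051, 0.999, -0.0, 0.002]
ft_force: [-0.5, 0.5, -0.7]
gripper_width: 68.6
```

```bash
python3 -c "
from h import *
im,m=snap('wrist','w29')"; python3 p.py 696 -143 170 91.3 14 1
```

```text
now [543.8 302.8 251.7] yaw -174.1 w 68.3 t 47.4 f [-0.4 -0.4 -0. ]
-8 -33 6 0 0 6.8 1; -11 -31 6 0 0 6.7 1; -15 -31 6 0 0 6.8 1; -18 -28 6 0 0.1 6.7 1; -22 -25 6 0 0 6.8 1; -24 -24 6 0 0 6.7 1; -27 -19 5 0 0 6.8 1; -30 -17 6 0 0 6.7 1; -31 -13 6 0 0 6.8 1; -32 -10 6 0 0.1 6.8 1
-33 -5 6 0 0 6.7 1; -34 -2 6 0 0 6.8 1; -33 3 6 0 0 6.7 1; -33 6 6 0 0 6.8 1
```

View pics/w29.png

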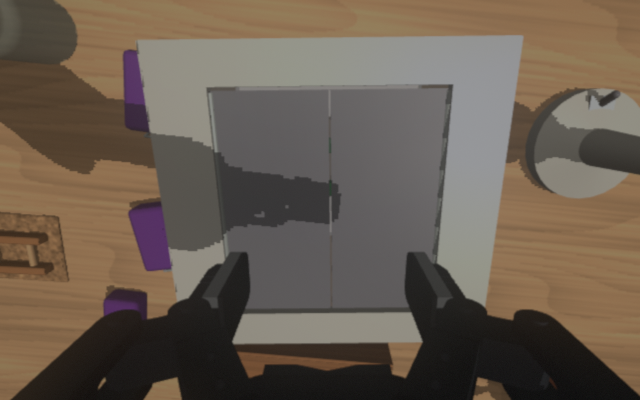

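Ring is in and the flaps are shut. I'll head back to the mat, checking on the way that no mirror is lying about.

send_rows(deltas="-6 -20 4 0 0 4.5 1; -11 -31 6 0 0 6.7 1; -15 -31 6 0 0 6.8 1; -18 -28 6 0 0 6.7 1; -22 -25 6 0 0 6.8 1; -24 -24 6 0 0 6.7 1; -27 -19 5 0 0 6.8 1; -30 -17 6 0 0 6.7 1; -31 -13 6 0 0 6.8 1; -32 -10 6 0 0 6.8 1")

```text
t: 48.68
eef_pos: [651.6, -13.1, 185.9]
tcp_rot: [0.509, 0.861, -0.01, -0.004]
ft_force: [0.1, 0.4, 0.2]
gripper_width: 85.5
```

```bash
python3 -c "
from h import *
im,m=snap('scene','s1')
im,m=snap('top','t5'); cv2.imwrite('pics/c6.png',cv2.resize(im[80:300],(800,275),interpolation=cv2.INTER_CUBIC)[:,:,::-1])"; python3 p.py 696 -143 130 91.3 4 1
```

```text
now [652.2 -19.6 184.4] yaw 118.4 w 85.3 t 48.8 f [ 0.3 -0.8 -0.3]
-32 -5 14 -0.3 0.2 6.8 1; -33 -1 14 -0.3 0.2 6.8 1; -32 3 13 -0.4 0.1 6.7 1; -32 7 14 -0.3 0.2 6.8 1
```

View pics/s1.png

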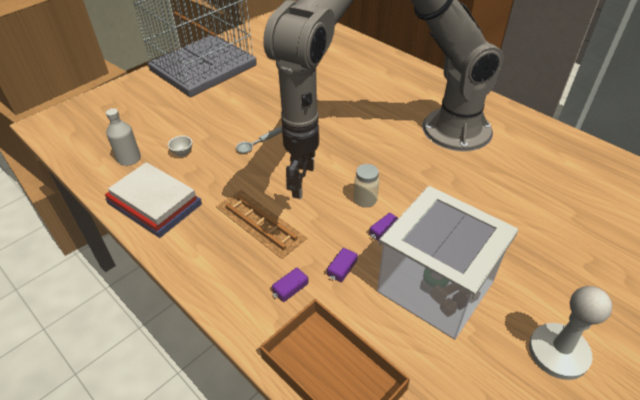

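View pics/c6.png

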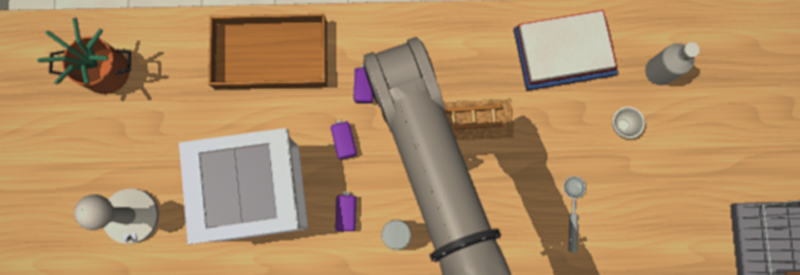

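No mirror anywhere. The toys show through the translucent tub and the flaps are shut. Now I'll measure the ladder on the mat.

```bash
python3 - <<'E'
from h import *
im,m=load('t4')
a=im[150:200,310:420]; cv2.imwrite('pics/c7.png',cv2.resize(a,None,fx=7,fy=7,interpolation=cv2.INTER_CUBIC)[:,:,::-1])
E
```

```text
(no output)
```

View pics/c7.png

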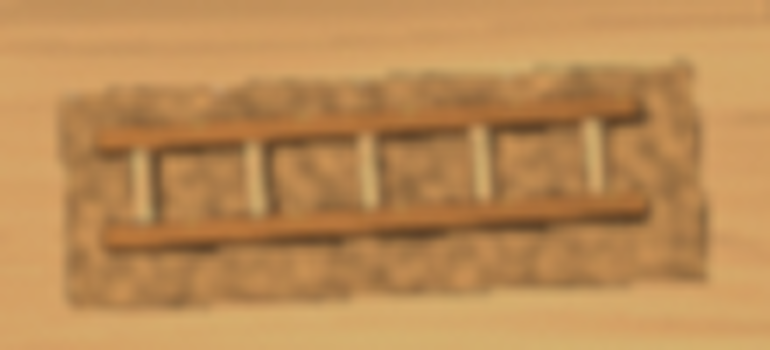

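send_rows(deltas="-32 -5 14 -0.3 0.2 6.8 1; -33 -1 14 -0.3 0.2 6.8 1; -32 3 13 -0.4 0.1 6.7 1; -22 5 10 -0.3 0.2 5 1; 0 0 0 0 0 0 1")

```text
t: 49.4
eef_pos: [689.6, -132.4, 128.7]
tcp_rot: [0.689, 0.725, -0.002, -0.004]
ft_force: [0.2, -0.1, -0.0]
gripper_width: 85.5
```

```bash
python3 - <<'E'
from h import *
im,m=load('t4')
P=px2w(m,(np.array([(98,141),(640,107),(648,210),(106,238)],float)+.5)/7-.5+[310,150],18)
print(P.mean(0), np.degrees(np.arctan2(*(P[0]-P[1])[[1,0]])),np.degrees(np.arctan2(*(P[3]-P[2])[[1,0]])))
im,m=snap('wrist','w30');print(w2px(m,[[697,-139,20]]))
E
python3 p.py 697 -141 60 92.2 4 1
```

```text
[ 698.89327702 -138.04305507   18.        ] 92.24315509485318 91.57407923224049
[[336.92093374 206.32160468]]
now [ 689.7 -130.2  129.5] yaw 93.0 w 85.5 t 49.5 f [-1.   0.  -0.4]
-3 2 17 -0.1 -0.1 0.2 1; -3 2 18 -0.1 0 0.2 1; -3 1 17 -0.1 -0.1 0.2 1; -2 2 17 -0.1 -0.1 0.2 1
```

View pics/w30.png

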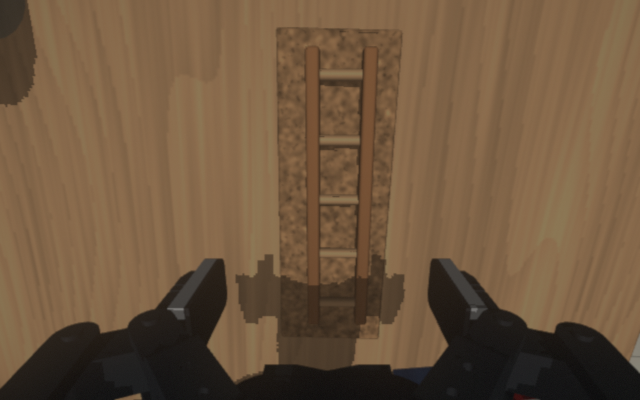

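send_rows(deltas="-2 2 17 -0.1 -0.1 0.2 1; -2 2 18 -0.1 0 0.2 1; -2 2 17 -0.1 -0.1 0.2 1; -2 1 17 -0.1 -0.1 0.2 1; 0 0 0 0 0 0 1")

```text
t: 50.08
eef_pos: [695.9, -131.0, 55.3]
tcp_rot: [0.69, 0.724, 0.0, -0.002]
ft_force: [-0.2, 0.2, 0.0]
gripper_width: 85.7
```

```bash
python3 p.py 697.5 -139 2 92 4 1
```

```text
now [ 695.9 -131.    55.3] yaw 92.8 w 85.7 t 50.1 f [-0.2  0.2  0. ]
-2 0 13 0 -0.1 0.2 1; -2 1 14 -0.1 0 0.2 1; -2 0 13 0 -0.1 0.2 1; -2 0 13 0 0 0.2 1
```

send_rows(deltas="-2 0 13 0 -0.1 0.2 1; -2 1 14 0 0 0.2 1; -2 0 12 0 0 0.2 1; -1 0 7 0 0 0.1 1; 0 0 1 0 0 0 1; 0 0 0 0 0 0 1")

```text
t: 50.82
eef_pos: [698.2, -138.7, 6.0]
tcp_rot: [0.695, 0.719, 0.0, -0.001]
ft_force: [0.4, -0.3, 0.6]
gripper_width: 85.7
```

```bash
python3 p.py 697.5 -139 2 92 1 1
```

```text
now [ 698.2 -138.7    6. ] yaw 92.0 w 85.7 t 50.8 f [ 0.4 -0.3  0.6]
-0.3 -0.7 4 0 -0.1 0 1
```

send_rows(deltas="0 -1 4 0 0 0 1; 0 0 0 0 0 0 -1; 0 0 0 0 0 0 -1; 0 0 0 0 0 0 -1; 0 0 0 0 0 0 -1; 0 0 -15 0 0 0 -1; 0 0 -30 0 0 0 -1; 0 0 -40 0 0 0 -1; 0 0 -45 0 0 0 -1; 0 0 -45 0 0 0 -1", force=45)

```text
t: 52.08
eef_pos: [694.7, -138.7, 180.9]
tcp_rot: [0.694, 0.72, -0.002, -0.004]
ft_force: [0.4, -0.3, -0.3]
gripper_width: 48.8
```

```bash
python3 p.py 543.2 304.5 260 96.1 14 -1;python3 -c "
from h import *
im,m=snap('wrist','w31')"
```

```text
now [ 694.7 -138.7  180.9] yaw 92.1 w 48.8 t 52.1 f [ 0.4 -0.3 -0.3]
32 -10 -5 0 0 -0.3 -1; 32 -9 -6 -0.1 0 -0.3 -1; 32 -10 -5 0 0 -0.3 -1; 32 -9 -6 0 -0.1 -0.2 -1; 33 -9 -6 0 0 -0.3 -1; 32 -9 -5 -0.1 0 -0.3 -1; 32 -9 -6 0 0 -0.3 -1; 33 -8 -5 0 0 -0.3 -1; 32 -8 -6 -0.1 0 -0.3 -1; 32 -9 -5 0 0 -0.3 -1
33 -8 -6 0 0 -0.3 -1; 32 -8 -6 -0.1 -0.1 -0.2 -1; 33 -7 -5 0 0 -0.3 -1; 33 -8 -6 0 0 -0.3 -1
```

View pics/w31.png

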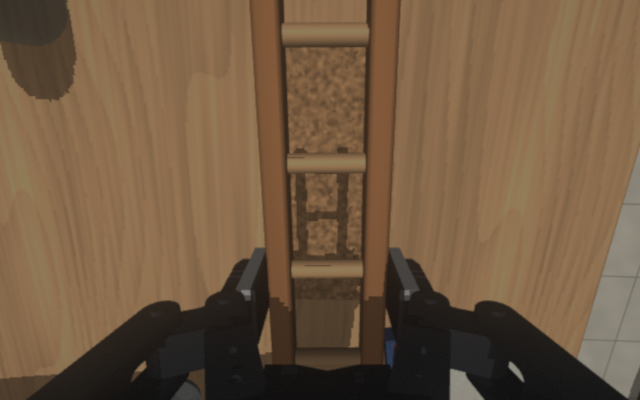

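send_rows(deltas="15 -5 -20 0 0 0 -1; 30 -9 -22 0 0 -0.3 -1; 32 -10 -22 0 0 -0.3 -1; 32 -9 -16 0 0 -0.2 -1; 33 -9 -8 0 0 -0.3 -1; 32 -9 -1 0 0 -0.3 -1; 32 -9 0 0 0 -0.3 -1; 33 -8 0 0 0 -0.3 -1; 32 -8 0 0 0 -0.3 -1; 32 -9 0 0 0 -0.3 -1")

```text
t: 53.38
eef_pos: [585.1, 177.6, 290.8]
tcp_rot: [0.674, 0.738, 0.005, 0.001]
ft_force: [0.5, 1.0, -0.8]
gripper_width: 48.8
```

```bash
python3 p.py 543.2 304.5 265 96.1 5 -1
```

```text
now [585.1 177.6 290.8] yaw 95.2 w 48.8 t 53.4 f [ 0.5  1.  -0.8]
26 -6 5 0.1 -0.1 -0.2 -1; 26 -6 5 0.1 0 -0.2 -1; 26 -6 6 0.1 -0.1 -0.2 -1; 26 -6 5 0.1 0 -0.1 -1; 26 -6 5 0.1 -0.1 -0.2 -1
```

send_rows(deltas="26 -6 5 0.1 -0.1 -0.2 -1; 26 -6 5 0.1 0 -0.2 -1; 26 -6 6 0.1 -0.1 -0.2 -1; 24 -6 5 0.1 0 -0.1 -1; 11 -3 5 0.1 -0.1 -0.2 -1; 0 0 0 0 0 0 -1")

```text
t: 54.12
eef_pos: [535.1, 300.0, 268.0]
tcp_rot: [0.662, 0.75, -0.001, -0.002]
ft_force: [0.1, 0.2, -0.8]
gripper_width: 48.9
```

```bash
python3 p.py 543.2 304.5 230 96.1 3 -1
```

```text
now [535.1 300.  268. ] yaw 97.1 w 48.9 t 54.1 f [ 0.1  0.2 -0.8]
1 3 13 -0.1 0 0.3 -1; 1 3 12 0 0 0.4 -1; 2 3 13 -0.1 -0.1 0.3 -1
```

send_rows(deltas="1 3 12 -0.1 0 0.3 -1; 1 3 12 0 0 0.4 -1; 2 2 11 -0.1 0 0.3 -1; 0 0 0 0 0 0 -1")

```text
t: 54.62
eef_pos: [545.2, 300.8, 229.8]
tcp_rot: [0.671, 0.741, -0.001, 0.001]
ft_force: [-1.0, 0.2, 0.2]
gripper_width: 48.7
```

```bash
python3 p.py 543.2 304.5 192 96.1 3 -1; python3 -c "
from h import *
im,m=snap('wrist','w32')"
```

```text
now [545.2 300.8 229.8] yaw 95.7 w 48.7 t 54.6 f [-1.   0.2  0.2]
1 -1 13 0 0 -0.1 -1; 2 0 12 0 0.1 -0.2 -1; 1 -1 13 0 0 -0.1 -1
```

View pics/w32.png

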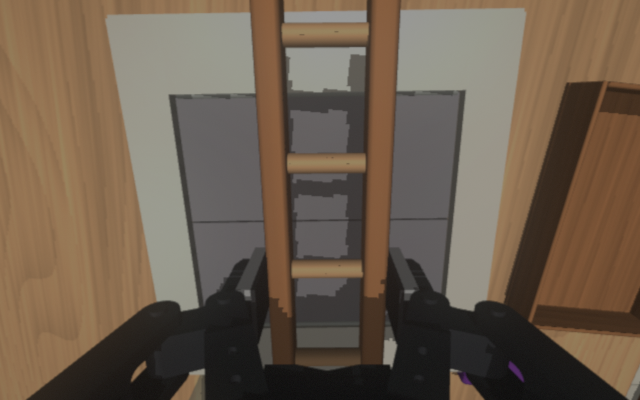

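send_rows(deltas="1 -1 13 0 0 -0.1 -1; 2 0 12 0 0 -0.2 -1; 1 0 8 0 0 -0.1 -1; 0 0 2 0 0 0 -1; 0 0 0 0 0 0 -1")

```text
t: 55.3
eef_pos: [544.0, 305.2, 193.2]
tcp_rot: [0.668, 0.744, -0.0, 0.001]
ft_force: [0.7, -1.2, -0.9]
gripper_width: 48.9
```

```bash
python3 p.py 543.2 304.5 189 96.1 1 -1; python3 -c "
from h import *
im,m=snap('scene','s2'); cv2.imwrite('pics/c8.png',cv2.resize(im[150:350,340:560],None,fx=3,fy=3,interpolation=cv2.INTER_CUBIC)[:,:,::-1])"
```

```text
now [544.  305.2 193.2] yaw 96.1 w 48.9 t 55.3 f [ 0.7 -1.2 -0.9]
-0.6 -0.9 4.2 0.1 0.1 0 -1
```

View pics/c8.png

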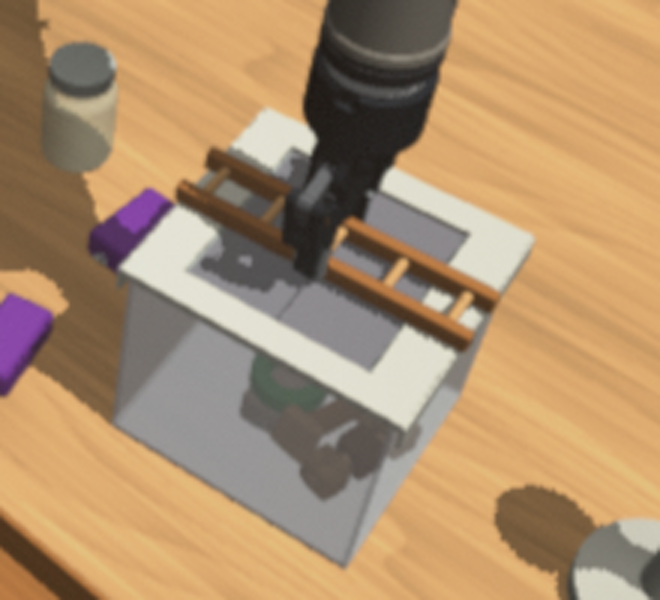

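send_rows(deltas="0 0 2 0 0 0 -1; 0 0 0 0 0 0 -1")

```text
t: 55.6
eef_pos: [544.4, 305.5, 192.0]
tcp_rot: [0.669, 0.744, 0.001, 0.001]
ft_force: [0.1, 0.4, -1.5]
gripper_width: 48.7
```

send_rows(deltas="0 0 2 0 0 0 -1; 0 0 0 0 0 0 -1")

```text
t: 55.85
eef_pos: [544.6, 305.5, 190.2]
tcp_rot: [0.669, 0.744, 0.001, 0.001]
ft_force: [-1.3, 0.2, -1.0]
gripper_width: 48.8
```

send_rows(deltas="0 0 1.5 0 0 0 -1; 0 0 0 0 0 0 -1; 0 0 0 0 0 0 0.5; 0 0 0 0 0 0 0.8; 0 0 0 0 0 0 1; 0 0 0 0 0 0 1; 0 0 -6 0 0 0 1; 0 0 -15 0 0 0 1; 0 0 -30 0 0 0 1; 0 0 -35 0 0 0 1")

```text
t: 57.1
eef_pos: [543.7, 304.7, 277.2]
tcp_rot: [0.669, 0.744, -0.001, 0.001]
ft_force: [-0.5, 0.5, -0.1]
gripper_width: 85.2
```

```bash
python3 p.py 430 20 320 70 9 1; python3 -c "
from h import *
im,m=snap('wrist','w33')"
```

```text
now [543.7 304.7 277.2] yaw 96.1 w 85.2 t 57.1 f [-0.5  0.5 -0.1]
-30 -16 -5 0 0 2.9 1; -31 -14 -4 0 0 2.9 1; -32 -13 -5 0 0 2.9 1; -32 -11 -5 0 0 2.9 1; -33 -10 -4 0 0.1 2.9 1; -33 -8 -5 0 0 2.9 1; -33 -6 -5 0 0 2.9 1; -34 -4 -5 0 0 2.9 1; -34 -3 -5 0 0 2.9 1
```

View pics/w33.png

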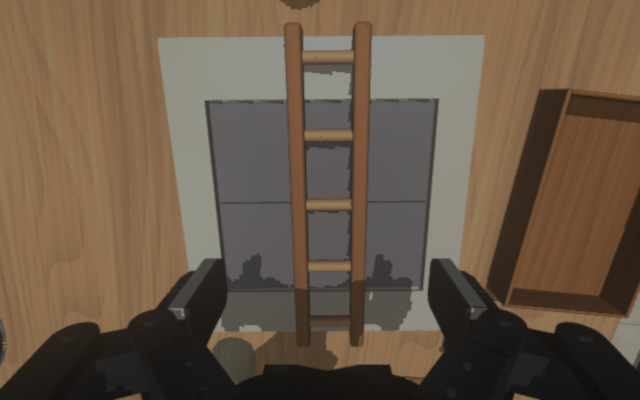

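Ladder lies square and central, its middle rung on the seam at row 203. I'll back off and check from the fixed cameras.

send_rows(deltas="-20 -10 -8 0 0 2 1; -31 -14 -6 0 0 2.9 1; -32 -13 -5 0 0 2.9 1; -32 -11 -5 0 0 2.9 1; -33 -10 -4 0 0 2.9 1; -33 -8 -5 0 0 2.9 1; -33 -6 -5 0 0 2.9 1; -34 -4 -5 0 0 2.9 1; -20 -2 -2 0 0 1 1; 0 0 0 0 0 0 1")

```text
t: 58.4
eef_pos: [442.5, 41.4, 338.8]
tcp_rot: [0.808, 0.589, 0.015, 0.005]
ft_force: [-0.3, 0.8, -0.1]
gripper_width: 85.0
```

```bash
python3 -c "
from h import *
im,m=snap('scene','s3')
im,m=snap('top','t6'); cv2.imwrite('pics/c9.png',cv2.resize(im[170:290,130:260],None,fx=5,fy=5,interpolation=cv2.INTER_CUBIC)[:,:,::-1])
s=state();print(s['t'],s['eef_pos'],s['ft_force'])"
```

```text
58.5 [442.68705747  43.64213122 338.44162256] [-0.14102919  0.2396272   0.03926337]
```

View pics/s3.png

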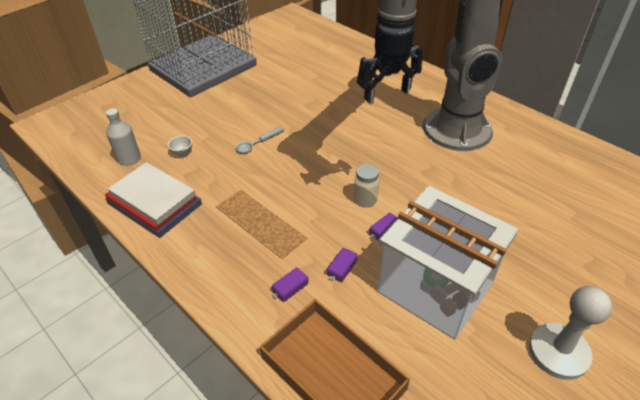

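View pics/c9.png

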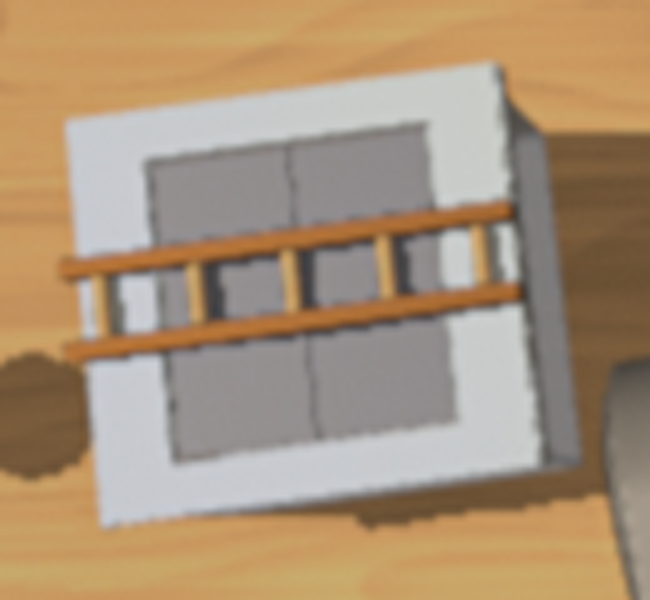

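View pics/t6.png

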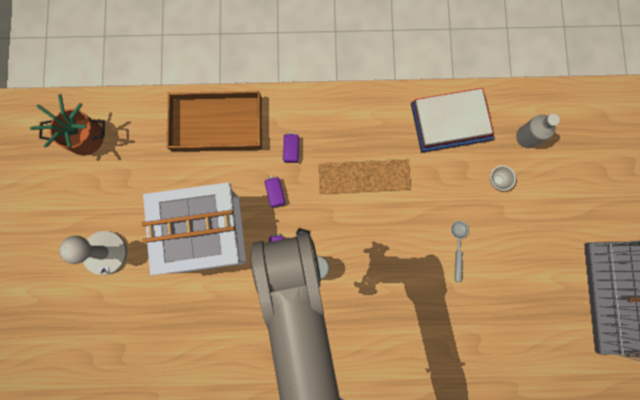

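send_rows(deltas="0 0 0 0 0 0 1; 0 0 0 0 0 0 1; 0 0 0 0 0 0 1; 0 0 0 0 0 0 1")

```text
t: 59.0
eef_pos: [443.0, 47.5, 338.2]
tcp_rot: [0.804, 0.594, 0.016, 0.003]
ft_force: [-0.8, -0.6, -1.1]
gripper_width: 85.3
```

```bash
python3 -c "
from cell import close_job
print(close_job())"
```

```text
the job is handed in; nothing more can be done
None
```

The job is handed in, at about 59 s of the 210 s allowed. I laid the ladder flat on the mat, then pushed the mineral block, perch, bead bar and chew ring through the flaps one at a time. Last, I laid the ladder back across the closed flaps and let go. The mirror was absent this time: neither fixed camera showed one anywhere on the table.

- **Flaps and toys:** in the last pictures both flaps were shut. Toys showed through the tub: the ring clearly, the others less distinctly.
- **Ladder:** it lay square to the seam, its middle rung on the seam and its centre within a few millimetres of the hatch centre as judged by eye in the pictures. I did not re-measure it from the pixels after letting go.
- **Bystanders:** the spoon stood where it was. The jar looked unmoved from the scene camera, but the arm partly hid it from the top camera.
- **Disagreement:** the wrist camera put some toys 3 to 6 mm off the top-camera positions. I split the difference, and every grasp held.

No check failed. The hand-in gives no verdict, so I have no confirmation beyond these pictures.

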